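# Load the bench parts washer with cassette sprockets and start it

## Task

Wash these cassette sprockets: slide the parts washer's splash gate back out of the way and lower every hubbed sprocket lying on the bench over the wash spindle, toothed disc down as they lie, the largest first and then by size to the smallest, with the plain steel hold-down collar last, each fully home and set down, not dropped. Then push the gate shut until its spring catch clicks up behind it, and only then press the start button fully and let it go. Leave everything else on the bench where it is.

Things in the scene. Friction and masses are not known exactly. Their poses are not given: they have to be found in the camera images.
- washer: Bench parts washer, a fixed grey machine 204 mm deep (x), 390 mm long (y), turned up to 0.2 rad on the bench. Origin: centre of its underside. Its x points to its back, y from wash chamber to pump housing (the way the gate opens). Chamber 184 (x) by 178 mm (y) inside, grate 50 mm above the bench, side walls and housing 105 mm, end wall on the -y side 137 mm.
- spindle_base (a point): Foot of the wash spindle, on its axis at grate level, 50 mm above the bench, at x 0, y -100 mm of the washer (mid chamber). The spindle is a fixed upright steel post 29 mm in diameter, straight for 66 mm, then tapering to 12 mm at its tip, 80 mm above the grate. Frame axes as the washer's. Rings resting on the grate are fully home; the others rest on the ring below.
- gate (a joint): Gate travel, m: 0 shut, grows as it slides open along the washer's +y to a stop at 0.175 (shut side stop -0.003). A shallow hood 194 x 172 mm, aluminium edges, clear top 137 mm above the bench. Stiff: about 6 N of friction and up to 8 N more over the last 25 mm, over the catch; stays where left. Starts part way; from 0.16 up the chamber is clear: its leading edge is then 70 mm or more from the spindle axis.
- gate_grip (a point): Centre of the black grip bar standing up across the gate: 90 mm along the washer's x, 14 mm thick along y, from 137 to 177 mm above the bench (this point at 157). Push or pinch it to slide the gate. Seen from the spindle axis it lies along the washer's y: at +31 mm when shut, +206 mm when fully open.
- catch (a joint): Spring catch, m: 0 when the sprung steel bolt (36 mm wide, between chamber and pump housing, standing up 11 mm) is up; grows as pressed down, to 0.011. The closing gate's trailing edge presses it down over the last 25 mm of travel; it snaps up behind the gate at a gate reading of about 0.001 or less and holds it shut. It is also up, under the hood, while the gate is open.
- start (a joint): Start button, m: 0 released, grows as pressed, to 0.006 fully down; springs back. Fully down takes about 5 N; the washer starts at 0.004.
- start_top (a point): Centre of the top of the start button (black, 32 mm across, in a steel bezel), facing up, about 92 mm above the bench, on the low console in front of the pump housing.
- collar_centre (a point): Centre (half-way up) of the hold-down collar: plain knurled dark steel ring, 56 mm outside, 36 mm bore, 16 mm tall, 0.2 kg, lying flat on the bench. Frame z is its axis, up as it lies.
- spr118_centre (a point): Centre (half-way up) of the sprocket 118 mm (28 teeth) across; absent in some runs (2 to 4 of the sizes 118, 104, 90, 76 mm are there). Steel: toothed disc 4 mm thick at the bottom and a raised round hub, 50 mm outside, 36 mm bore, 15 mm tall with the disc. Lies flat, hub up, to be gripped by the hub from above. On the spindle the hubs stack, 15 mm each. 0.1 to 0.2 kg. Frame z: its axis, up.
- spr104_centre (a point): Centre (half-way up) of the sprocket 104 mm (25 teeth) across; absent in some runs (2 to 4 of the sizes 118, 104, 90, 76 mm are there). Steel: toothed disc 4 mm thick at the bottom and a raised round hub, 50 mm outside, 36 mm bore, 15 mm tall with the disc. Lies flat, hub up, to be gripped by the hub from above. On the spindle the hubs stack, 15 mm each. 0.1 to 0.2 kg. Frame z: its axis, up.
- spr90_centre (a point): Centre (half-way up) of the sprocket 90 mm (21 teeth) across; absent in some runs (2 to 4 of the sizes 118, 104, 90, 76 mm are there). Steel: toothed disc 4 mm thick at the bottom and a raised round hub, 50 mm outside, 36 mm bore, 15 mm tall with the disc. Lies flat, hub up, to be gripped by the hub from above. On the spindle the hubs stack, 15 mm each. 0.1 to 0.2 kg. Frame z: its axis, up.
- spr76_centre (a point): Centre (half-way up) of the sprocket 76 mm (18 teeth) across; absent in some runs (2 to 4 of the sizes 118, 104, 90, 76 mm are there). Steel: toothed disc 4 mm thick at the bottom and a raised round hub, 50 mm outside, 36 mm bore, 15 mm tall with the disc. Lies flat, hub up, to be gripped by the hub from above. On the spindle the hubs stack, 15 mm each. 0.1 to 0.2 kg. Frame z: its axis, up.
- degreaser: Bystander: black bottle, 76 mm across, 200 mm tall. Leave it alone.
- wrench: Bystander: steel spanner, 190 mm long, lying. Leave it alone.
- brush: Bystander: wooden brush, 200 mm long, lying. Leave it alone.
- rotor: Bystander: brake rotor: flat thin steel disc, 140 mm across, 4 mm thick, with a black six-armed centre and no raised hub; not a sprocket and not to be loaded. Leave it alone.
- grease: Bystander: white jar with black lid, 72 mm across, 70 mm tall. Leave it alone.
- driver: Bystander: screwdriver with blue handle, 200 mm long, lying. Leave it alone.
- pedal: Bystander: black bicycle pedal, 95 x 60 mm, lying. Leave it alone.
Not all that is in view belongs to the job. What is shaped like the part that bears spr104_centre but yellow is not meant.

How it is judged:
By the outcome, as a careful person would: the job done as asked, in the order asked, and still so for the second after the job is handed in, with the robot touching nothing.
Of spr118, spr104, spr90, spr76 only 2 to 4 are there at a start; the rules pass over those that are not, and their reading is None.
At some moment in a run one of spr118, spr104, spr90, spr76, collar may be knocked a few centimetres aside while the robot is not near it.
It also fails if it takes over 210 s, if anything falls off the work surface, if the arm or the gripper's body presses on something with over 40 N, if the wrist force passes 120 N, or if a joint passes its speed limit or range.

## Robot

A 6-joint arm with a two-finger parallel gripper is mounted at the origin on the work surface. World frame = base frame: x ahead of the robot, y to its left, z up, the work surface at z = 0. Lengths are in m, angles in rad, forces in N, time in s.
With the tool pointing down it reaches from about 0.35 to 0.95 m from the base axis. Payload 17.4 kg.
Tool frame: the origin (TCP) lies on the front face of the gripper's body, between the roots of the fingers; the fingertips stand 84 mm ahead of it and the grasp point (between the pads) lies hold_point_z ahead of it (hold_point_z is the distance from the TCP to the grasp point, in m); z points along the fingers, y is the line along which they close (so a half turn about z gives the same grasp; the last joint's range is limited). The gripper opens to 93 mm and grips with 3 to 60 N. Pads are 15 mm wide; open, the fingers measure 128 mm over their backs; the gripper's body (75 mm by 188 mm) begins 65 mm behind the grasp point.
Start: joints at [1.21, 0.116, 1.442, -0, 1.584, -0.038], TCP at [0.214, 0.64, 0.303] pointing down, gripper open.
Joint ranges: [-2.83, 2.83], [-0.83, 2.19], [0.07, 2.5], [-1.14, 4.28], [0.01, 3], [-2.97, 2.97]. Speed limits (rad/s): [1.89, 1.89, 2.22, 3.14, 3.14, 3.14].

## Interface

Orientations are given as a unit quaternion [w, x, y, z].
In Python, from plant import get_state, grab_frame, job_done, hold_point_z gives the robot as it stands.
- The arm moves only by the tool play_rows, never from a script. Its argument "commands" is a list of rows, each an object with "xyz": the shift along the world's x, y, z in cm, a list of three; "rotation": the turn, a rotation vector about the world's x, y, z in rad, a list of three. In form: [{"xyz": [dx, dy, dz], "rotation": [rx, ry, rz]}, ...]. A call has 1 to 20 rows; each row shifts and turns the commanded pose from where the row before left it; what a row does not reach is not made up. A row lasts 1/12 s, in which the tool goes at most 41.7 mm and 7.16 degrees, less where a joint would pass 70% of its speed; a pose out of reach is approached as far as the arm can. A call with a gripper value outside its range is refused whole. "hand" is the closure, from -1 (fully open) to 1 (shut), set as the call begins (left out, the last holds). The fingers move at their own pace and stop on an object; the grip force is fixed at half the most. Time passes only in rows, so rows that do not move let the fingers close. It gives the time, the measured TCP pose, the force, the opening and the grip force at its end, in the units of the state.
- get_state(): the state, without advancing time (a new reading comes with each control period).
- grab_frame(name): name is "scene" or "side" or "wrist"; returns a dict with "img" (384x512x3 uint8, red, green, blue), "depth" (384x512 float32, m along the optical axis (not along the pixel's ray), 0 where there is no reading), "K" (3x3 intrinsics, pixels), "distortion" ([k1, k2, p1, p2, k3] as OpenCV has them; the pictures are not rectified), "origin" and "attitude" of the camera in the world. Camera axes: x right, y down, z forward; pixel columns grow to the right and rows downward; lengths in m; the calibration is good to about 2 mm. A picture is of the moment at which its call begins.
- job_done(): hands the job in; it is judged then, once.
The state is a dict: "time": time; "qpos": joint angles; "qd": joint speeds; "joint_torque": joint torques, N m; "position": TCP position; "ee_rot": TCP orientation; "wrist_force": force on the tool from outside, world axes, zero at the start; "torque": the same for the moment, N m; "grip_width": opening from 0.0 (shut) to 1.0 (fully open); "finger_force": force on a finger pad.
Only numpy, scipy, OpenCV 4.12 (cv2) and the standard library are available. Lean on these libraries where they do the work, as an engineer would, in place of code of your own. Each camera call takes 0.05 s, during which the arm holds its last target. There are 200 camera calls.

## Working session

There is one attempt and no reset: what is moved stays moved. The work goes in short steps, Python scripts to look and compute and a tool call to move; the robot and the scene stay as the last step left them, time stands still between calls to the robot, and variables do not carry over. Pictures are saved under pics/ and viewed, at most 14 in all, crops included, and the job is handed in when it is done.

Besides the shell and the picture viewer there is one more tool, called after "Call:" in YAML: its name, and indented under it one key for each argument. play_rows: Moves the arm, as the interface text tells. Its arguments: {"type":"object","properties":{"commands":{"type":"array"},"hand":{"type":"number"}},"required":["commands"]}

```bash
mkdir -p pics; ls
cat > h.py <<'E'
import numpy as np, cv2
from scipy.spatial.transform import Rotation as R
from plant import get_state, grab_frame, job_done, hold_point_z
def rot(a):
    a=np.array(a,float)
    return a if a.shape==(3,3) else R.from_quat(a[[1,2,3,0]]).as_matrix()
def shot(n,name=None):
    f=grab_frame(n)
    if name: cv2.imwrite('pics/'+name,f['img'][:,:,::-1])
    return f
def ray(f,uv):
    p=cv2.undistortPoints(np.array(uv,float).reshape(-1,1,2),np.array(f['K']),np.array(f['distortion'])).reshape(-1,2)
    d=np.c_[p,np.ones(len(p))]@rot(f['attitude']).T
    return np.array(f['origin']),d
def onz(f,uv,z):
    o,d=ray(f,uv); return o+d*((z-o[2])/d[:,2])[:,None]
def cloud(f):
    h,w=f['depth'].shape
    v,u=np.mgrid[:h,:w]
    o,d=ray(f,np.c_[u.ravel(),v.ravel()])
    return (o+d*f['depth'].ravel()[:,None]).reshape(h,w,3)
E
python3 - <<'E'
from h import *
print(hold_point_z,get_state())
for n in ('scene','side','wrist'):
    f=shot(n,n+'0.png'); print(n,f['origin'],f['attitude'],f['K'])
    np.savez(''+n+'0.npz',**{k:np.array(v) for k,v in f.items()})
E
```

```text
pics
0.0653 {'time': 0.0, 'qpos': array([ 1.21021865e+00,  1.16508745e-01,  1.44225545e+00,  1.41585639e-05,
        1.58395902e+00, -3.77621127e-02]), 'qd': array([ 0.00049921,  0.00124817, -0.00025798, -0.00066807,  0.00061436,
        0.0003321 ]), 'joint_torque': array([-3.04462024e-03, -7.21235347e+01, -6.22640491e+01,  7.77478097e-02,
        2.35494599e-02, -1.33829253e-04]), 'position': array([0.21408432, 0.6400534 , 0.30199586]), 'ee_rot': array([-1.18782915e-04,  1.60707737e-01,  9.87001876e-01, -5.52705790e-04]), 'wrist_force': array([-1.20011582,  0.46591489,  0.14229618]), 'torque': array([-0.0296645 ,  0.02703194, -0.03032734]), 'finger_force': 0.0, 'grip_width': 0.9978321562439876}
scene [1.06244786 0.54920338 1.2108977 ] [-0.1076291   0.34975862  0.88293441 -0.29412873] [[364.40642362   0.         262.743975  ]
 [  0.         364.40642362 188.29832183]
 [  0.           0.           1.        ]]
side [ 0.32757898 -1.06008021  0.88211018] [-0.44668843  0.88902951 -0.09225606  0.03980942] [[375.73681014   0.         257.4502798 ]
 [  0.         375.73681014 195.60800452]
 [  0.           0.           1.        ]]
wrist [0.14170535 0.66402347 0.3845941 ] [0.11137623 0.80373355 0.57900442 0.0797596 ] [[268.48178324   0.         256.29516423]
 [  0.         268.48178324 193.26065773]
 [  0.           0.           1.        ]]
```

View pics/scene0.png

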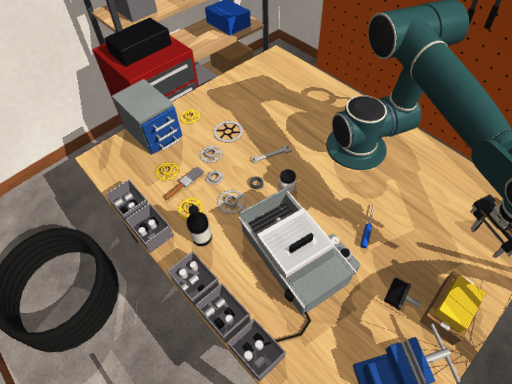

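View pics/side0.png

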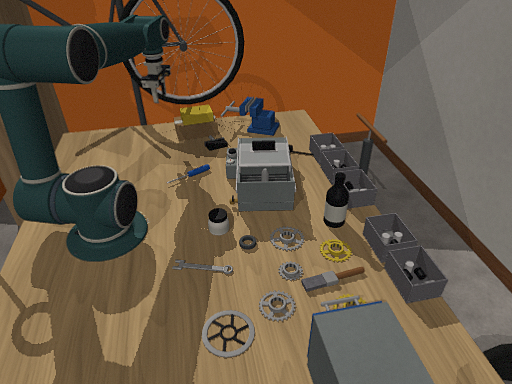

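The scene view shows three silver sprockets, at (210,155), (215,176) and (230,200). The collar is at (257,183), the rotor at (228,131) and the washer around (295,250), with its gate bar at (300,242). The side view shows the same parts: sprockets at (277,306), (291,270) and (288,238), collar (248,242). Yellow look-alikes are excluded.

```bash
cat > m1.py <<'E'
from h import *
L=lambda n:dict(np.load(n+'0.npz'))
def circ(P):
    A=np.c_[2*P[:,:2],np.ones(len(P))]; s=np.linalg.lstsq(A,(P[:,:2]**2).sum(1),rcond=None)[0]
    return s[:2],np.sqrt(s[2]+s[0]**2+s[1]**2)
px={'scene':{'A':(210,155),'B':(215,176),'C':(230,200),'col':(257,183)},'side':{'A':(277,306),'B':(291,270),'C':(288,238),'col':(248,242)}}
for n in px:
    f=L(n);C=cloud(f);
    for k,uv in px[n].items():
        c=onz(f,[uv],0.01)[0][:2]
        d=np.linalg.norm(C[...,:2]-c,axis=2)
        m=(d<0.05)
        for _ in range(3):
            z0=0.0105
            h=m&(C[...,2]>z0)&(C[...,2]<0.024)&(np.linalg.norm(C[...,:2]-c,axis=2)<0.035)
            P=C[h]; c=(P[:,:2].max(0)+P[:,:2].min(0))/2
        r=np.linalg.norm(C[...,:2]-c,axis=2)
        q=(r<0.08)&(C[...,2]>0.002)&(C[...,2]<0.0075)
        print(n,k,'bbox c',c.round(4),'ext',np.ptp(P[:,:2],axis=0).round(4),'n',len(P),'z',np.median(P[:,2]).round(4),'disc r95',np.percentile(r[q],[50,90,97]).round(4) if q.any() else None)
    # bench level
    print(n,'bench z',np.median(C[(abs(C[...,2])<0.01)]  [:,2]))
    for z in (0.105,0.137,0.177,0.092):
        q=(abs(C[...,2]-z)<0.004)&(C[...,0]>0.3)&(C[...,0]<0.95)&(abs(C[...,1])<0.6)
        P=C[q][:,:2]
        if len(P)>20:
            r=cv2.minAreaRect(P.astype(np.float32)*1000); print(z,len(P),r, P.mean(0))
    np.save(n+'C.npy',C)
E
python3 m1.py
python3 - <<'E'
import cv2
a=cv2.imread('pics/scene0.png')[90:320,140:380]; b=cv2.imread('pics/side0.png')[120:350,190:370]
cv2.imwrite('pics/c1.png',cv2.resize(cv2.hconcat([a,b]),None,fx=1.9,fy=1.9,interpolation=cv2.INTER_CUBIC))
E
```

```text
scene A bbox c [ 0.5061 -0.4124] ext [0.0469 0.0654] n 42 z 0.0143 disc r95 [0.0493 0.0744 0.0784]
scene B bbox c [ 0.5793 -0.3009] ext [0.0495 0.0484] n 51 z 0.015 disc r95 [0.053  0.0747 0.0784]
scene C bbox c [ 0.6062 -0.1585] ext [0.0468 0.0464] n 52 z 0.0151 disc r95 [0.052  0.0726 0.0778]
scene col bbox c [ 0.472  -0.1563] ext [0.0559 0.0576] n 82 z 0.0151 disc r95 [0.0574 0.0765 0.0796]
scene bench z 0.00034409864820439395
0.105 2471 ((652.9359130859375, -97.04229736328125), (349.7806396484375, 1008.839599609375), 7.4256391525268555) [0.6272571  0.25150511]
0.137 2473 ((657.8818969726562, -152.3302001953125), (341.5896301269531, 899.4727172851562), 6.747372150421143) [0.60693735 0.16016499]
0.177 159 ((677.9175415039062, -187.911376953125), (821.0392456054688, 252.05287170410156), 88.72205352783203) [ 0.62503076 -0.07287846]
0.092 305 ((658.5031127929688, -94.54052734375), (338.2923278808594, 1003.3426513671875), 6.538805961608887) [0.62576937 0.06595014]
side A bbox c [ 0.5024 -0.4196] ext [0.048  0.0529] n 118 z 0.0143 disc r95 [0.0453 0.0667 0.0767]
side B bbox c [ 0.5748 -0.3035] ext [0.0489 0.0503] n 95 z 0.0146 disc r95 [0.0397 0.0734 0.0774]
side C bbox c [ 0.6021 -0.1596] ext [0.0468 0.0501] n 74 z 0.0147 disc r95 [0.0519 0.0729 0.0778]
side col bbox c [ 0.4657 -0.1578] ext [0.055  0.0571] n 127 z 0.0158 disc r95 [0.0583 0.077  0.0792]
side bench z 0.0006715790541148015
0.105 530 ((643.0139770507812, -84.4005126953125), (341.4522399902344, 989.3446044921875), 7.266167640686035) [0.60765621 0.16480801]
0.137 1128 ((652.944580078125, -142.449462890625), (338.8013916015625, 877.82177734375), 6.653321266174316) [0.59893801 0.13328432]
0.177 77 ((673.1370239257812, -189.25167846679688), (815.83447265625, 252.33360290527344), 88.5126953125) [0.65094463 0.08937749]
0.092 217 ((647.6150512695312, 93.18067932128906), (463.6838684082031, 367.33544921875), 86.73025512695312) [0.61413932 0.03635384]
```

View pics/c1.png

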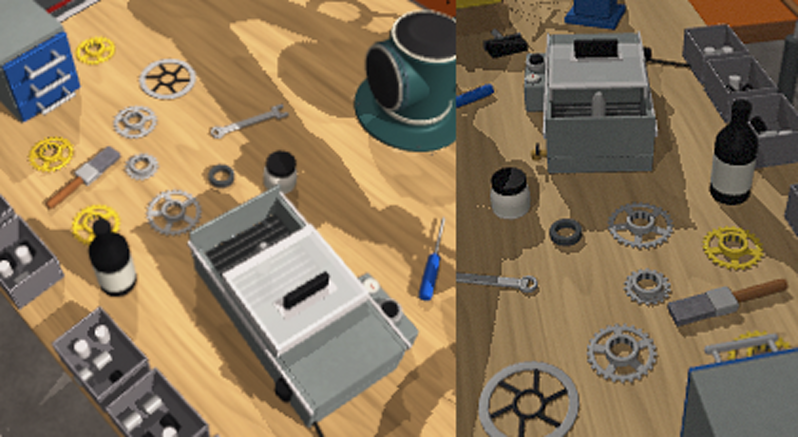

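The crop confirms the size order: the sprocket by the washer is largest (C), the far one is middle (A) and the one by the brush is smallest (B). The gate is partly open with the bar mid-washer, and the button console is on the robot side. Next I'll measure the washer.

```bash
cat > m2.py <<'E'
from h import *
for n in ('scene','side'):
    f=dict(np.load(n+'0.npz'));C=np.load(n+'C.npy')
    print(n,'bar px', onz(f,[(300,242) if n=='scene' else (264,145)],0.177))
    for z,t in ((0.177,.006),(0.137,.003),(0.105,.003),(0.0925,.004)):
        q=(abs(C[...,2]-z)<t)&(C[...,0]>0.45)&(C[...,0]<0.85)&(C[...,1]>-0.1)&(C[...,1]<0.45)
        lab,cc,st,ce=cv2.connectedComponentsWithStats(q.astype(np.uint8))[0:4]
        for i in np.argsort(-st_[:,4] if (st_:=cc) is not None and False else -st[:,4])[:0]: pass
        num,lb,st,ce=cv2.connectedComponentsWithStats(q.astype(np.uint8))
        for i in range(1,num):
            if st[i,4]<12: continue
            P=C[lb==i]; r=cv2.minAreaRect((P[:,:2]*1000).astype(np.float32))
            print(z,st[i,4],'c',np.round(r[0],1),'size',np.round(r[1],1),'ang',round(r[2],2),'zmed',P[:,2].mean().round(4))
E
sed -i '/st_\[/d;/lab,cc/d' m2.py; python3 m2.py
```

```text
scene bar px [[0.61232734 0.21581473 0.177     ]]
0.177 14 c [791.2 -94.3] size [24.2  6.6] ang 0.89 zmed 0.1761
0.177 115 c [605.9 213.9] size [15.6 89.7] ang 79.4 zmed 0.1756
0.137 19 c [492.5   7.7] size [ 7.1 51.1] ang 77.99 zmed 0.1364
0.137 23 c [554.4  -3.1] size [ 7.8 62. ] ang 81.56 zmed 0.1366
0.137 18 c [622.9 -16.6] size [ 6.7 39.9] ang 79.19 zmed 0.1361
0.137 2017 c [598.2 183.3] size [172.6 197.9] ang 79.7 zmed 0.137
0.137 16 c [778.9 -85.3] size [31.9  8.1] ang 45.35 zmed 0.1371
0.137 19 c [807.9 -86.8] size [11.  27.8] ang 51.6 zmed 0.1368
0.105 74 c [475.5  56.9] size [88.9 18.4] ang 81.25 zmed 0.1051
0.105 2017 c [598.4 183.5] size [393.9 217.4] ang 79.94 zmed 0.1051
0.0925 14 c [483.2  56. ] size [44.8  3.2] ang 80.46 zmed 0.0923
0.0925 12 c [543.7  -0.6] size [ 4.3 26.5] ang 82.63 zmed 0.0923
0.0925 12 c [610.6 -12.3] size [ 3.4 37.3] ang 78.85 zmed 0.0928
0.0925 30 c [796.9 -79. ] size [24.4 66.8] ang 83.23 zmed 0.0928
0.0925 50 c [491.2 320.4] size [31.3 27.6] ang 27.51 zmed 0.0918
0.0925 50 c [737. 292.] size [31.1 21. ] ang 79.39 zmed 0.094
side bar px [[0.59756824 0.18060511 0.177     ]]
0.177 62 c [600.7 212.4] size [18.5 86.2] ang 79.76 zmed 0.176
0.137 848 c [596.1 183.7] size [177.9 195.4] ang 79.16 zmed 0.1376
0.137 95 c [561.8  -7. ] size [ 10.9 198.6] ang 79.38 zmed 0.1365
0.105 191 c [626.5 345.6] size [ 75.7 210. ] ang 80.79 zmed 0.1059
0.105 45 c [486.  133.6] size [136.3  15. ] ang 80.92 zmed 0.1057
0.105 33 c [675.5  61.3] size [65.1 14.5] ang 79.64 zmed 0.1057
0.105 55 c [519.9  -1.4] size [ 10.6 123.6] ang 79.95 zmed 0.1051
0.105 14 c [641.6 -22.5] size [ 5.5 24.8] ang 82.36 zmed 0.1049
0.0925 19 c [736.6 292.5] size [31.3 15.6] ang 83.01 zmed 0.0939
0.0925 26 c [487.6 316.9] size [24.3 27.9] ang 24.94 zmed 0.0928
0.0925 13 c [576.5  75.7] size [14.6 26.3] ang 78.09 zmed 0.0925
0.0925 109 c [561.8  -8.4] size [  9.4 209.8] ang 79.46 zmed 0.0929
```

Call:
play_rows:
  commands:
    - {"xyz": [1.94, -2.13, 0.3], "rotation": [0, 0, 0.007]}
    - {"xyz": [1.94, -2.13, 0.3], "rotation": [0, 0, 0.007]}
    - {"xyz": [1.94, -2.13, 0], "rotation": [0, 0, 0.007]}
    - {"xyz": [1.94, -2.13, 0], "rotation": [0, 0, 0.007]}
    - {"xyz": [1.94, -2.13, 0], "rotation": [0, 0, 0.007]}
    - {"xyz": [1.94, -2.13, 0], "rotation": [0, 0, 0.007]}
    - {"xyz": [1.94, -2.13, 0], "rotation": [0, 0, 0.007]}
    - {"xyz": [1.94, -2.13, 0], "rotation": [0, 0, 0.007]}
    - {"xyz": [1.94, -2.13, 0], "rotation": [0, 0, 0.007]}
    - {"xyz": [1.94, -2.13, 0], "rotation": [0, 0, 0.007]}
    - {"xyz": [1.94, -2.13, 0], "rotation": [0, 0, 0.007]}
    - {"xyz": [1.94, -2.13, 0], "rotation": [0, 0, 0.007]}
    - {"xyz": [1.94, -2.13, 0], "rotation": [0, 0, 0.007]}
    - {"xyz": [1.94, -2.13, 0], "rotation": [0, 0, 0.007]}
    - {"xyz": [1.94, -2.13, 0], "rotation": [0, 0, 0.007]}
    - {"xyz": [1.94, -2.13, 0], "rotation": [0, 0, 0.007]}
    - {"xyz": [1.94, -2.13, 0], "rotation": [0, 0, 0.007]}
    - {"xyz": [1.94, -2.13, 0], "rotation": [0, 0, 0.007]}
    - {"xyz": [1.94, -2.13, 0], "rotation": [0, 0, 0.007]}
    - {"xyz": [1.94, -2.13, 0], "rotation": [0, 0, 0.007]}
  hand: -1

```text
time: 1.82
position: [0.6029, 0.2129, 0.3085]
ee_rot: [-0.0, 0.091, 0.996, -0.0]
wrist_force: [0.8, -0.3, 0.8]
grip_width: 0.999
finger_force: 0.0
```

Call:
play_rows:
  commands:
    - {"xyz": [0, 0, -2], "rotation": [0, 0, 0]}
    - {"xyz": [0, 0, -2], "rotation": [0, 0, 0]}
    - {"xyz": [0, 0, -2], "rotation": [0, 0, 0]}
    - {"xyz": [0, 0, -1.2], "rotation": [0, 0, 0]}
    - {"xyz": [0, 0, -0.7], "rotation": [0, 0, 0]}
  hand: -1

```text
time: 2.23
position: [0.6017, 0.214, 0.2278]
ee_rot: [-0.001, 0.091, 0.996, -0.0]
wrist_force: [-1.1, 0.3, 0.0]
grip_width: 1.001
finger_force: 0.0
```

Call:
play_rows:
  commands:
    - {"xyz": [0, 0, 0], "rotation": [0, 0, 0]}
    - {"xyz": [0, 0, 0], "rotation": [0, 0, 0]}
    - {"xyz": [0, 0, 0], "rotation": [0, 0, 0]}
    - {"xyz": [0, 0, 0], "rotation": [0, 0, 0]}
    - {"xyz": [0, 0, 0], "rotation": [0, 0, 0]}
    - {"xyz": [0, 0, 0], "rotation": [0, 0, 0]}
    - {"xyz": [0, 0, 0], "rotation": [0, 0, 0]}
    - {"xyz": [0, 0, 0], "rotation": [0, 0, 0]}
  hand: 1

```text
time: 2.9
position: [0.6022, 0.2142, 0.2299]
ee_rot: [0.0, 0.091, 0.996, 0.0]
wrist_force: [0.1, 0.4, 0.2]
grip_width: 0.477
finger_force: 0.0
```

Call:
play_rows:
  commands:
    - {"xyz": [0, 0, 0], "rotation": [0, 0, 0]}
    - {"xyz": [0, 0, 0], "rotation": [0, 0, 0]}
    - {"xyz": [0, 0, 0], "rotation": [0, 0, 0]}
    - {"xyz": [0, 0, 0], "rotation": [0, 0, 0]}
    - {"xyz": [0, 0, 0], "rotation": [0, 0, 0]}
    - {"xyz": [0, 0, 0], "rotation": [0, 0, 0]}
    - {"xyz": [0, 0, 0], "rotation": [0, 0, 0]}
    - {"xyz": [0, 0, 0], "rotation": [0, 0, 0]}
  hand: 1

```text
time: 3.57
position: [0.6021, 0.2142, 0.2297]
ee_rot: [0.0, 0.091, 0.996, 0.0]
wrist_force: [1.5, 0.4, -0.7]
grip_width: 0.152
finger_force: 30.0
```

Call:
play_rows:
  commands:
    - {"xyz": [0.09, 0.49, 0], "rotation": [0, 0, 0]}
    - {"xyz": [0.09, 0.49, 0], "rotation": [0, 0, 0]}
    - {"xyz": [0.09, 0.49, 0], "rotation": [0, 0, 0]}
    - {"xyz": [0.09, 0.49, 0], "rotation": [0, 0, 0]}
    - {"xyz": [0.09, 0.49, 0], "rotation": [0, 0, 0]}
    - {"xyz": [0.09, 0.49, 0], "rotation": [0, 0, 0]}
    - {"xyz": [0.09, 0.49, 0], "rotation": [0, 0, 0]}
    - {"xyz": [0.09, 0.49, 0], "rotation": [0, 0, 0]}
    - {"xyz": [0.09, 0.49, 0], "rotation": [0, 0, 0]}
    - {"xyz": [0.09, 0.49, 0], "rotation": [0, 0, 0]}
    - {"xyz": [0.09, 0.49, 0], "rotation": [0, 0, 0]}
    - {"xyz": [0.09, 0.49, 0], "rotation": [0, 0, 0]}
    - {"xyz": [0.09, 0.49, 0], "rotation": [0, 0, 0]}
    - {"xyz": [0.09, 0.49, 0], "rotation": [0, 0, 0]}
    - {"xyz": [0, 0, 0], "rotation": [0, 0, 0]}

```text
time: 4.82
position: [0.6147, 0.2832, 0.2297]
ee_rot: [-0.0, 0.091, 0.996, -0.0]
wrist_force: [-1.7, 1.4, 0.7]
grip_width: 0.15
finger_force: 30.0
```

Call:
play_rows:
  commands:
    - {"xyz": [0, 0, 0], "rotation": [0, 0, 0]}
    - {"xyz": [0, 0, 0], "rotation": [0, 0, 0]}
    - {"xyz": [0, 0, 0], "rotation": [0, 0, 0]}
    - {"xyz": [0, 0, 0], "rotation": [0, 0, 0]}
    - {"xyz": [0, 0, 0], "rotation": [0, 0, 0]}
    - {"xyz": [0, 0, 0], "rotation": [0, 0, 0]}
    - {"xyz": [0, 0, 2], "rotation": [0, 0, 0]}
    - {"xyz": [0, 0, 3], "rotation": [0, 0, 0]}
    - {"xyz": [0, 0, 3], "rotation": [0, 0, 0]}
    - {"xyz": [0, 0, 2], "rotation": [0, 0, 0]}
  hand: -1

```text
time: 5.65
position: [0.6148, 0.2827, 0.3329]
ee_rot: [0.001, 0.091, 0.996, 0.001]
wrist_force: [-0.5, 0.1, 0.5]
grip_width: 0.817
finger_force: 0.0
```

Call:
play_rows:
  commands:
    - {"xyz": [-0.23, -1.25, 0], "rotation": [0, 0, -0.0982]}
    - {"xyz": [-0.23, -1.25, 0], "rotation": [0, 0, -0.0982]}
    - {"xyz": [-0.23, -1.25, 0], "rotation": [0, 0, -0.0982]}
    - {"xyz": [-0.23, -1.25, 0], "rotation": [0, 0, -0.0982]}
    - {"xyz": [-0.23, -1.25, 0], "rotation": [0, 0, -0.0982]}
    - {"xyz": [-0.23, -1.25, 0], "rotation": [0, 0, -0.0982]}
    - {"xyz": [-0.23, -1.25, 0], "rotation": [0, 0, -0.0982]}
    - {"xyz": [-0.23, -1.25, 0], "rotation": [0, 0, -0.0982]}
    - {"xyz": [-0.23, -1.25, 0], "rotation": [0, 0, -0.0982]}
    - {"xyz": [-0.23, -1.25, 0], "rotation": [0, 0, -0.0982]}
    - {"xyz": [-0.23, -1.25, 0], "rotation": [0, 0, -0.0982]}
    - {"xyz": [-0.23, -1.25, 0], "rotation": [0, 0, -0.0982]}
    - {"xyz": [-0.23, -1.25, 0], "rotation": [0, 0, -0.0982]}
    - {"xyz": [-0.23, -1.25, 0], "rotation": [0, 0, -0.0982]}
    - {"xyz": [-0.23, -1.25, 0], "rotation": [0, 0, -0.0982]}
    - {"xyz": [-0.23, -1.25, 0], "rotation": [0, 0, -0.0982]}
    - {"xyz": [0, 0, 0], "rotation": [0, 0, 0]}

```text
time: 7.07
position: [0.5777, 0.0812, 0.33]
ee_rot: [0.0, 0.771, 0.637, 0.0]
wrist_force: [-0.1, -0.5, 0.0]
grip_width: 0.998
finger_force: 0.0
```

Run:
```python
from h import *
f=shot('wrist','w1.png'); C=cloud(f)
s=get_state(); print(s['position'],s['ee_rot'])
d=np.linalg.norm(C[...,:2]-[.578,.0835],axis=2)
for lo,hi in ((.116,.135),(.09,.116),(.124,.135)):
    q=(d<0.05)&(C[...,2]>lo)&(C[...,2]<hi); P=C[q]
    if len(P): print(lo,len(P),(P.min(0)+P.max(0))/2,np.ptp(P,axis=0),P.mean(0))
v,u=np.nonzero((d<0.05)&(C[...,2]>.12)&(C[...,2]<.135)); print(u.min(),u.max(),v.min(),v.max())
np.savez('w1.npz',**{k:np.array(v) for k,v in f.items()})
```

```text
[0.57784727 0.08207489 0.329934  ] [9.07908953e-05 7.68915713e-01 6.39350135e-01 1.51849605e-04]
0.116 482 [0.58080893 0.08630772 0.12413255] [0.02797553 0.02799402 0.01621079] [0.58113501 0.08812716 0.12423253]
0.09 88 [0.58112968 0.09575966 0.10301796] [0.02679541 0.01001321 0.0258801 ] [0.5823041  0.09785981 0.10374353]
0.124 239 [0.58067409 0.08645224 0.1281536 ] [0.01983255 0.019533   0.00816869] [0.58098451 0.08740303 0.12843003]
248 270 172 192
```

View pics/w1.png

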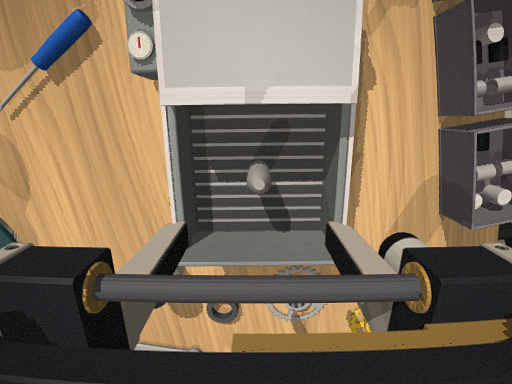

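The spindle tip is at about (259,178). The gate is clear of the chamber, with its leading edge at row ~100. C and the collar show at (297,293) and (224,310). The spindle axis is about (0.580, 0.086). Next I move over C.

Call:
play_rows:
  commands:
    - {"xyz": [0.22, -2, -0.67], "rotation": [0, 0, 0]}
    - {"xyz": [0.22, -2, -0.67], "rotation": [0, 0, 0]}
    - {"xyz": [0.22, -2, -0.67], "rotation": [0, 0, 0]}
    - {"xyz": [0.22, -2, -0.67], "rotation": [0, 0, 0]}
    - {"xyz": [0.22, -2, -0.67], "rotation": [0, 0, 0]}
    - {"xyz": [0.22, -2, -0.67], "rotation": [0, 0, 0]}
    - {"xyz": [0.22, -2, -0.67], "rotation": [0, 0, 0]}
    - {"xyz": [0.22, -2, -0.67], "rotation": [0, 0, 0]}
    - {"xyz": [0.22, -2, -0.67], "rotation": [0, 0, 0]}
    - {"xyz": [0.22, -2, -0.67], "rotation": [0, 0, 0]}
    - {"xyz": [0.22, -2, -0.67], "rotation": [0, 0, 0]}
    - {"xyz": [0.22, -2, -0.67], "rotation": [0, 0, 0]}
    - {"xyz": [0, 0, 0], "rotation": [0, 0, 0]}
    - {"xyz": [0, 0, 0], "rotation": [0, 0, 0]}

```text
time: 8.28
position: [0.6045, -0.1573, 0.2488]
ee_rot: [-0.001, 0.768, 0.64, -0.0]
wrist_force: [-0.1, -0.1, 0.2]
grip_width: 0.996
finger_force: 0.0
```

```bash
cat >> h.py <<'E'
def circ(P):
    A=np.c_[2*P[:,:2],np.ones(len(P))]; s=np.linalg.lstsq(A,(P[:,:2]**2).sum(1),rcond=None)[0]
    return s[:2],np.sqrt(s[2]+s[0]**2+s[1]**2)
def hub(f,c,top=0.015,R0=0.025):
    "hub/ring centre near c from depth: points at top level, bbox centre + outer/inner circle by rays"
    C=cloud(f); c=np.array(c,float)
    for _ in range(4):
        r=np.linalg.norm(C[...,:2]-c,axis=2)
        q=(r<R0+.008)&(C[...,2]>top-.004)&(C[...,2]<top+.005); P=C[q]
        if len(P)<8: return None
        a=np.arctan2(*(P[:,:2]-c).T[::-1]); b=((a+np.pi)/(2*np.pi)*24).astype(int); rr=np.linalg.norm(P[:,:2]-c,axis=1)
        out=np.array([P[np.where(b==k)[0][np.argmax(rr[b==k])]] for k in range(25) if (b==k).any()])
        inn=np.array([P[np.where(b==k)[0][np.argmin(rr[b==k])]] for k in range(25) if (b==k).any()])
        co,ro=circ(out); ci,ri=circ(inn); c=(co+ci)/2
    r=np.linalg.norm(C[...,:2]-c,axis=2); q=(r<.08)&(C[...,2]>.0025)&(C[...,2]<.008)
    return dict(co=co.round(4),ro=ro.round(4),ci=ci.round(4),ri=ri.round(4),z=np.median(P[:,2]).round(4),n=len(P),nb=len(out),disc=np.percentile(r[q],[80,95]).round(3) if q.any() else None)
def look(c,name=None,**k):
    s=get_state(); f=shot('wrist',name); print('tcp',s['position'].round(4),'yaw',np.arctan2(*rot(s['ee_rot'])[[1,0],1]).round(4),'f',s['wrist_force'].round(1),'w',round(float(s['grip_width']),3)); print(hub(f,c,**k)); return f
E
python3 - <<'E'
from h import *
f=look((.604,-.159),'w2.png')
print(hub(f,(.469,-.157),.016,.028),'collar')
w=dict(np.load('w1.npz')); C=cloud(w)
q=(np.linalg.norm(C[...,:2]-[.58,.086],axis=2)<.03)&(C[...,2]>.117)&(C[...,2]<.135)
print('spindle top pts',[ (z,C[q&(abs(C[...,2]-z)<.002)][:,:2].mean(0).round(4)) for z in (.118,.122,.126,.13)])
E
```

```text
tcp [ 0.6045 -0.1573  0.2488] yaw -0.1816 f [-0.1 -0.1  0.2] w 0.996
{'co': array([ 0.604, -0.158]), 'ro': np.float64(0.0247), 'ci': array([ 0.604, -0.158]), 'ri': np.float64(0.0178), 'z': np.float64(0.0153), 'n': 657, 'nb': 24, 'disc': array([0.054, 0.058])}
{'co': array([ 0.4689, -0.1557]), 'ro': np.float64(0.0286), 'ci': array([ 0.4694, -0.1558]), 'ri': np.float64(0.0183), 'z': np.float64(0.0164), 'n': 931, 'nb': 24, 'disc': array([0.062, 0.079])} collar
spindle top pts [(0.118, array([0.5819, 0.0887])), (0.122, array([0.5808, 0.0888])), (0.126, array([0.5809, 0.088 ])), (0.13, array([0.581, 0.087]))]
```

View pics/w2.png

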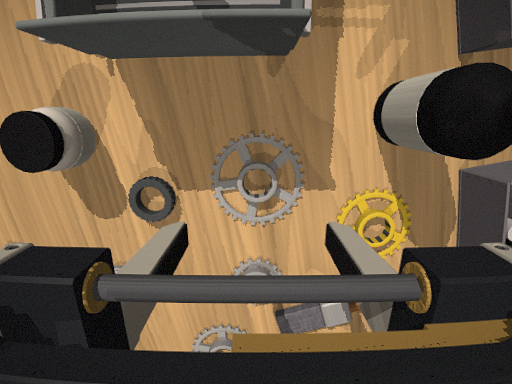

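C is centred at (258,183), the collar at (152,198), and the spot is clear for the fingers. C measures (0.604, −0.158) with disc radius 58 mm, so it is the 118. Descending to grip.

Call:
play_rows:
  commands:
    - {"xyz": [-0.05, -0.07, -2], "rotation": [0, 0, 0]}
    - {"xyz": [0, 0, -2.5], "rotation": [0, 0, 0]}
    - {"xyz": [0, 0, -2.5], "rotation": [0, 0, 0]}
    - {"xyz": [0, 0, -2.5], "rotation": [0, 0, 0]}
    - {"xyz": [0, 0, -2.5], "rotation": [0, 0, 0]}
    - {"xyz": [0, 0, -1.5], "rotation": [0, 0, 0]}
    - {"xyz": [0, 0, -1.2], "rotation": [0, 0, 0]}
    - {"xyz": [0, 0, -0.7], "rotation": [0, 0, 0]}
    - {"xyz": [0, 0, -0.4], "rotation": [0, 0, 0]}
    - {"xyz": [0, 0, 0], "rotation": [0, 0, 0]}
    - {"xyz": [0, 0, 0], "rotation": [0, 0, 0]}
  hand: -1

```text
time: 9.25
position: [0.6043, -0.158, 0.0923]
ee_rot: [0.0, 0.769, 0.64, 0.0]
wrist_force: [0.1, -0.4, -0.1]
grip_width: 0.998
finger_force: 0.0
```

Call:
play_rows:
  commands:
    - {"xyz": [0, 0, 0], "rotation": [0, 0, 0]}
    - {"xyz": [0, 0, 0], "rotation": [0, 0, 0]}
    - {"xyz": [0, 0, 0], "rotation": [0, 0, 0]}
    - {"xyz": [0, 0, 0], "rotation": [0, 0, 0]}
    - {"xyz": [0, 0, 0], "rotation": [0, 0, 0]}
    - {"xyz": [0, 0, 0], "rotation": [0, 0, 0]}
    - {"xyz": [0, 0, 0], "rotation": [0, 0, 0]}
    - {"xyz": [0, 0, 0], "rotation": [0, 0, 0]}
    - {"xyz": [0, 0, 0], "rotation": [0, 0, 0]}
    - {"xyz": [0, 0, 0], "rotation": [0, 0, 0]}
  hand: 1

```text
time: 10.08
position: [0.6038, -0.158, 0.0914]
ee_rot: [0.0, 0.769, 0.639, -0.0]
wrist_force: [-1.3, -0.7, 1.3]
grip_width: 0.523
finger_force: 30.0
```

Call:
play_rows:
  commands:
    - {"xyz": [0, 0, 0.5], "rotation": [0, 0, 0]}
    - {"xyz": [0, 0, 1.5], "rotation": [0, 0, 0]}
    - {"xyz": [0, 0, 2], "rotation": [0, 0, 0]}
    - {"xyz": [0, 0, 2], "rotation": [0, 0, 0]}
    - {"xyz": [0, 0, 2], "rotation": [0, 0, 0]}
    - {"xyz": [0, 0, 2], "rotation": [0, 0, 0]}
    - {"xyz": [0, 0, 2], "rotation": [0, 0, 0]}
    - {"xyz": [0, 0, 2], "rotation": [0, 0, 0]}
    - {"xyz": [0, 0, 2], "rotation": [0, 0, 0]}
    - {"xyz": [0, 0, 0], "rotation": [0, 0, 0]}

```text
time: 10.92
position: [0.6045, -0.1582, 0.256]
ee_rot: [0.002, 0.769, 0.639, 0.001]
wrist_force: [1.2, 0.8, -0.4]
grip_width: 0.524
finger_force: 30.0
```

Call:
play_rows:
  commands:
    - {"xyz": [-0.16, 1.74, 0], "rotation": [0, 0, 0]}
    - {"xyz": [-0.16, 1.74, 0], "rotation": [0, 0, 0]}
    - {"xyz": [-0.16, 1.74, 0], "rotation": [0, 0, 0]}
    - {"xyz": [-0.16, 1.74, 0], "rotation": [0, 0, 0]}
    - {"xyz": [-0.16, 1.74, 0], "rotation": [0, 0, 0]}
    - {"xyz": [-0.16, 1.74, 0], "rotation": [0, 0, 0]}
    - {"xyz": [-0.16, 1.74, 0], "rotation": [0, 0, 0]}
    - {"xyz": [-0.16, 1.74, 0], "rotation": [0, 0, 0]}
    - {"xyz": [-0.16, 1.74, 0], "rotation": [0, 0, 0]}
    - {"xyz": [-0.16, 1.74, 0], "rotation": [0, 0, 0]}
    - {"xyz": [-0.16, 1.74, 0], "rotation": [0, 0, 0]}
    - {"xyz": [-0.16, 1.74, 0], "rotation": [0, 0, 0]}
    - {"xyz": [-0.21, 1.76, 0], "rotation": [0, 0, 0]}
    - {"xyz": [-0.21, 1.76, 0], "rotation": [0, 0, 0]}
    - {"xyz": [0, 0, 0], "rotation": [0, 0, 0]}
    - {"xyz": [0, 0, 0], "rotation": [0, 0, 0]}

```text
time: 12.25
position: [0.5802, 0.0865, 0.2505]
ee_rot: [-0.0, 0.768, 0.64, -0.0]
wrist_force: [0.2, 0.2, -1.0]
grip_width: 0.525
finger_force: 30.0
```

Run:
```python
from h import *
print(get_state()['position'])
f=shot('wrist','w3.png')
```

```text
[0.58015687 0.08653409 0.25054475]
```

View pics/w3.png

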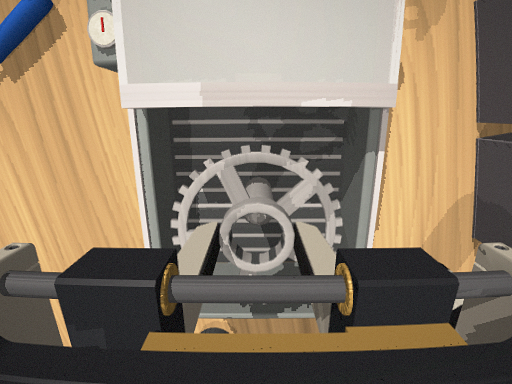

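The sprocket is held level, hub at (257,237), with the spindle tip showing through the bore at (258,215). I'll measure both in this one frame so calibration errors cancel.

```bash
cat > rel.py <<'E'
from h import *
import sys
def rel(f=None,top=None):
    p=get_state()['position']; f=f or shot('wrist'); C=cloud(f)
    h=hub(f,p[:2],top or p[2]-.0914+.015,.025 if not top else .028)
    q=(np.linalg.norm(C[...,:2]-p[:2],axis=2)<.03)&(C[...,2]>.126)&(C[...,2]<.134); P=C[q]
    print('tcp',p.round(4),'held',h,'tip',len(P),P.mean(0).round(4) if len(P) else 0,((P.min(0)+P.max(0))/2).round(4) if len(P) else 0,np.ptp(P,axis=0).round(4) if len(P) else 0)
if __name__=='__main__': rel()
E
python3 rel.py
```

```text
tcp [0.5803 0.0859 0.2507] held {'co': array([0.5798, 0.0868]), 'ro': np.float64(0.0256), 'ci': array([0.5797, 0.0864]), 'ri': np.float64(0.0175), 'z': np.float64(0.1746), 'n': 2431, 'nb': 24, 'disc': None} tip 141 [0.58   0.0838 0.1299] [0.5801 0.0835 0.129 ] [0.0151 0.01   0.006 ]
```

Call:
play_rows:
  commands:
    - {"xyz": [0.02, 0, -1], "rotation": [0, 0, 0]}
    - {"xyz": [0, 0, -1], "rotation": [0, 0, 0]}
    - {"xyz": [0, 0, -1], "rotation": [0, 0, 0]}
    - {"xyz": [0, 0, -0.5], "rotation": [0, 0, 0]}
    - {"xyz": [0, 0, -0.5], "rotation": [0, 0, 0]}
    - {"xyz": [0, 0, -0.5], "rotation": [0, 0, 0]}
    - {"xyz": [0, 0, -0.5], "rotation": [0, 0, 0]}
    - {"xyz": [0, 0, 0], "rotation": [0, 0, 0]}
    - {"xyz": [0, 0, 0], "rotation": [0, 0, 0]}

```text
time: 13.1
position: [0.5806, 0.0861, 0.2012]
ee_rot: [-0.0, 0.769, 0.639, -0.0]
wrist_force: [-0.2, -0.4, -1.2]
grip_width: 0.525
finger_force: 30.0
```

```bash
python3 -c "
from h import *
s=get_state();print(s['position'],s['wrist_force'],s['torque'])"; python3 rel.py
```

```text
[0.58061961 0.08607066 0.20124041] [-0.24383777 -0.39497584 -1.19059484] [-0.04419105  0.0901176   0.01021534]
tcp [0.5806 0.0861 0.2012] held {'co': array([0.5804, 0.087 ]), 'ro': np.float64(0.0256), 'ci': array([0.581 , 0.0866]), 'ri': np.float64(0.0048), 'z': np.float64(0.1251), 'n': 3059, 'nb': 24, 'disc': None} tip 916 [0.5812 0.0887 0.1287] [0.5823 0.0872 0.13  ] [0.0561 0.0464 0.008 ]
```

Call:
play_rows:
  commands:
    - {"xyz": [0, 0, -0.8], "rotation": [0, 0, 0]}
    - {"xyz": [0, 0, -0.8], "rotation": [0, 0, 0]}
    - {"xyz": [0, 0, -0.8], "rotation": [0, 0, 0]}
    - {"xyz": [0, 0, -0.8], "rotation": [0, 0, 0]}
    - {"xyz": [0, 0, -0.8], "rotation": [0, 0, 0]}
    - {"xyz": [0, 0, -0.8], "rotation": [0, 0, 0]}
    - {"xyz": [0, 0, -0.4], "rotation": [0, 0, 0]}
    - {"xyz": [0, 0, -0.3], "rotation": [0, 0, 0]}
    - {"xyz": [0, 0, 0], "rotation": [0, 0, 0]}
    - {"xyz": [0, 0, 0], "rotation": [0, 0, 0]}

```text
time: 13.98
position: [0.5807, 0.0861, 0.1465]
ee_rot: [0.0, 0.769, 0.639, 0.0]
wrist_force: [-0.1, 0.6, -1.2]
grip_width: 0.522
finger_force: 30.0
```

Call:
play_rows:
  commands:
    - {"xyz": [0, 0, -0.2], "rotation": [0, 0, 0]}
    - {"xyz": [0, 0, -0.15], "rotation": [0, 0, 0]}
    - {"xyz": [0, 0, -0.1], "rotation": [0, 0, 0]}
    - {"xyz": [0, 0, -0.05], "rotation": [0, 0, 0]}
    - {"xyz": [0, 0, 0], "rotation": [0, 0, 0]}
    - {"xyz": [0, 0, 0], "rotation": [0, 0, 0]}

```text
time: 14.48
position: [0.5806, 0.086, 0.1414]
ee_rot: [0.0, 0.769, 0.639, 0.0]
wrist_force: [0.1, 0.3, -1.3]
grip_width: 0.523
finger_force: 30.0
```

Call:
play_rows:
  commands:
    - {"xyz": [0, 0, -0.05], "rotation": [0, 0, 0]}
    - {"xyz": [0, 0, -0.05], "rotation": [0, 0, 0]}
    - {"xyz": [0, 0, 0], "rotation": [0, 0, 0]}
    - {"xyz": [0, 0, 0], "rotation": [0, 0, 0]}

```text
time: 14.82
position: [0.5807, 0.086, 0.1413]
ee_rot: [0.0, 0.769, 0.639, 0.0]
wrist_force: [-5.1, -1.5, 8.5]
grip_width: 0.525
finger_force: 30.0
```

Call:
play_rows:
  commands:
    - {"xyz": [0, 0, 0.05], "rotation": [0, 0, 0]}
    - {"xyz": [0, 0, 0], "rotation": [0, 0, 0]}
    - {"xyz": [0, 0, 0], "rotation": [0, 0, 0]}
    - {"xyz": [0, 0, 0], "rotation": [0, 0, 0]}
    - {"xyz": [0, 0, 0], "rotation": [0, 0, 0]}
    - {"xyz": [0, 0, 0], "rotation": [0, 0, 0]}
    - {"xyz": [0, 0, 0.3], "rotation": [0, 0, 0]}
    - {"xyz": [0, 0, 1], "rotation": [0, 0, 0]}
    - {"xyz": [0, 0, 2], "rotation": [0, 0, 0]}
    - {"xyz": [0, 0, 3], "rotation": [0, 0, 0]}
    - {"xyz": [0, 0, 3], "rotation": [0, 0, 0]}
    - {"xyz": [0, 0, 3], "rotation": [0, 0, 0]}
    - {"xyz": [0, 0, 3], "rotation": [0, 0, 0]}
    - {"xyz": [0, 0, 3], "rotation": [0, 0, 0]}
  hand: -1

```text
time: 15.98
position: [0.5803, 0.086, 0.3265]
ee_rot: [0.0, 0.769, 0.639, 0.0]
wrist_force: [0.5, 0.0, 0.3]
grip_width: 1.003
finger_force: 0.0
```

Run:
```python
from h import *
f=look((.5807,.0865),'w4.png',top=.065)
for n in ('scene','side'):
    g=shot(n,n+'1.png'); C=cloud(g)
    for k,c in (('A',(.504,-.416)),('B',(.577,-.302))):
        print(n,k,hub(g,c)); q=(np.linalg.norm(C[...,:2]-c,axis=2)<.15)&(C[...,2]>.05)
        if q.any(): print('tall near',np.percentile(C[q],[2,98],axis=0).round(3))
```

```text
tcp [0.5803 0.086  0.3265] yaw -0.1832 f [0.5 0.  0.3] w 1.003
{'co': array([0.58  , 0.0863]), 'ro': np.float64(0.0245), 'ci': array([0.5795, 0.0808]), 'ri': np.float64(0.0185), 'z': np.float64(0.0653), 'n': 422, 'nb': 19, 'disc': None}
scene A {'co': array([ 0.5071, -0.4199]), 'ro': np.float64(0.0232), 'ci': array([ 0.5061, -0.4214]), 'ri': np.float64(0.0206), 'z': np.float64(0.0142), 'n': 42, 'nb': 23, 'disc': array([0.068, 0.077])}
tall near [[ 0.578 -0.545  0.057]
 [ 0.578 -0.545  0.057]]
scene B {'co': array([ 0.5789, -0.3019]), 'ro': np.float64(0.0224), 'ci': array([ 0.5781, -0.3023]), 'ri': np.float64(0.019), 'z': np.float64(0.0144), 'n': 46, 'nb': 24, 'disc': array([0.07 , 0.077])}
side A {'co': array([ 0.5029, -0.4207]), 'ro': np.float64(0.0241), 'ci': array([ 0.5026, -0.4202]), 'ri': np.float64(0.0192), 'z': np.float64(0.0147), 'n': 109, 'nb': 24, 'disc': array([0.051, 0.072])}
side B {'co': array([ 0.5746, -0.3032]), 'ro': np.float64(0.0241), 'ci': array([ 0.5742, -0.3036]), 'ri': np.float64(0.0186), 'z': np.float64(0.0145), 'n': 97, 'nb': 24, 'disc': array([0.064, 0.077])}
```

Call:
play_rows:
  commands:
    - {"xyz": [-0.38, -2.53, 0], "rotation": [0, 0, 0]}
    - {"xyz": [-0.38, -2.53, 0], "rotation": [0, 0, 0]}
    - {"xyz": [-0.38, -2.53, 0], "rotation": [0, 0, 0]}
    - {"xyz": [-0.38, -2.53, 0], "rotation": [0, 0, 0]}
    - {"xyz": [-0.38, -2.53, 0], "rotation": [0, 0, 0]}
    - {"xyz": [-0.38, -2.53, 0], "rotation": [0, 0, 0]}
    - {"xyz": [-0.38, -2.53, 0], "rotation": [0, 0, 0]}
    - {"xyz": [-0.38, -2.53, 0], "rotation": [0, 0, 0]}
    - {"xyz": [-0.38, -2.53, -0.7], "rotation": [0, 0, 0]}
    - {"xyz": [-0.38, -2.53, -0.7], "rotation": [0, 0, 0]}
    - {"xyz": [-0.38, -2.53, -0.7], "rotation": [0, 0, 0]}
    - {"xyz": [-0.38, -2.53, -0.7], "rotation": [0, 0, 0]}
    - {"xyz": [-0.38, -2.53, -0.7], "rotation": [0, 0, 0]}
    - {"xyz": [-0.38, -2.53, -0.7], "rotation": [0, 0, 0]}
    - {"xyz": [-0.38, -2.53, -0.7], "rotation": [0, 0, 0]}
    - {"xyz": [-0.38, -2.53, -0.7], "rotation": [0, 0, 0]}
    - {"xyz": [-0.38, -2.53, -0.7], "rotation": [0, 0, 0]}
    - {"xyz": [-0.38, -2.53, -0.7], "rotation": [0, 0, 0]}
    - {"xyz": [-0.38, -2.53, -0.7], "rotation": [0, 0, 0]}
    - {"xyz": [-0.38, -2.53, 0], "rotation": [0, 0, 0]}

```text
time: 17.8
position: [0.5038, -0.4208, 0.2444]
ee_rot: [-0.002, 0.769, 0.639, -0.0]
wrist_force: [-0.2, -0.1, 0.1]
grip_width: 0.998
finger_force: 0.0
```

Call:
play_rows:
  commands:
    - {"xyz": [0, 0, 0], "rotation": [0, 0, 0]}
    - {"xyz": [0, 0, 0], "rotation": [0, 0, 0]}

```text
time: 17.97
position: [0.504, -0.4207, 0.2457]
ee_rot: [-0.001, 0.769, 0.639, -0.0]
wrist_force: [0.0, -0.2, 0.5]
grip_width: 1.002
finger_force: 0.0
```

Run:
```python
from h import *
f=look((.504,-.420),'w5.png'); print('B',hub(f,(.577,-.302)))
```

```text
tcp [ 0.504  -0.4207  0.2457] yaw -0.1848 f [ 0.  -0.2  0.5] w 1.002
{'co': array([ 0.5048, -0.4187]), 'ro': np.float64(0.0246), 'ci': array([ 0.505 , -0.4188]), 'ri': np.float64(0.0178), 'z': np.float64(0.0153), 'n': 673, 'nb': 24, 'disc': array([0.047, 0.051])}
B {'co': array([ 0.5759, -0.3023]), 'ro': np.float64(0.0248), 'ci': array([ 0.5761, -0.3022]), 'ri': np.float64(0.0178), 'z': np.float64(0.0153), 'n': 880, 'nb': 24, 'disc': array([0.035, 0.044])}
```

View pics/w5.png

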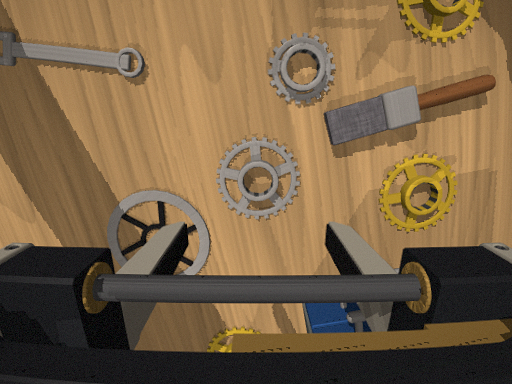

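A is the 104 at (258,182), and B at (302,67) is the 76. The brake rotor at (158,237) is close to the left finger, so I'll narrow the opening to 70 mm before going down.

Call:
play_rows:
  commands:
    - {"xyz": [0.09, 0.19, -1.5], "rotation": [0, 0, 0]}
    - {"xyz": [0, 0, -2], "rotation": [0, 0, 0]}
    - {"xyz": [0, 0, -2], "rotation": [0, 0, 0]}
    - {"xyz": [0, 0, -2], "rotation": [0, 0, 0]}
    - {"xyz": [0, 0, -2], "rotation": [0, 0, 0]}
    - {"xyz": [0, 0, -2], "rotation": [0, 0, 0]}
    - {"xyz": [0, 0, -1.5], "rotation": [0, 0, 0]}
    - {"xyz": [0, 0, -1.2], "rotation": [0, 0, 0]}
    - {"xyz": [0, 0, -0.8], "rotation": [0, 0, 0]}
    - {"xyz": [0, 0, -0.4], "rotation": [0, 0, 0]}
    - {"xyz": [0, 0, 0], "rotation": [0, 0, 0]}
    - {"xyz": [0, 0, 0], "rotation": [0, 0, 0]}
  hand: -0.5

```text
time: 19.02
position: [0.5058, -0.4182, 0.0935]
ee_rot: [0.0, 0.769, 0.639, 0.0]
wrist_force: [0.1, 0.4, -0.1]
grip_width: 0.751
finger_force: 0.0
```

Call:
play_rows:
  commands:
    - {"xyz": [0, 0, 0], "rotation": [0, 0, 0]}
    - {"xyz": [0, 0, 0], "rotation": [0, 0, 0]}
    - {"xyz": [0, 0, 0], "rotation": [0, 0, 0]}
    - {"xyz": [0, 0, 0], "rotation": [0, 0, 0]}
    - {"xyz": [0, 0, 0], "rotation": [0, 0, 0]}
    - {"xyz": [0, 0, 0], "rotation": [0, 0, 0]}
    - {"xyz": [0, 0, 0], "rotation": [0, 0, 0]}
    - {"xyz": [0, 0, 0], "rotation": [0, 0, 0]}
  hand: 1

```text
time: 19.68
position: [0.5057, -0.4182, 0.0933]
ee_rot: [0.0, 0.769, 0.639, 0.0]
wrist_force: [-0.4, 0.9, 6.1]
grip_width: 0.525
finger_force: 30.0
```

Call:
play_rows:
  commands:
    - {"xyz": [0, 0, 0.5], "rotation": [0, 0, 0]}
    - {"xyz": [0, 0, 1.5], "rotation": [0, 0, 0]}
    - {"xyz": [0, 0, 2], "rotation": [0, 0, 0]}
    - {"xyz": [0, 0, 2], "rotation": [0, 0, 0]}
    - {"xyz": [0, 0, 2], "rotation": [0, 0, 0]}
    - {"xyz": [0, 0, 2], "rotation": [0, 0, 0]}
    - {"xyz": [0, 0, 2], "rotation": [0, 0, 0]}
    - {"xyz": [0, 0, 2], "rotation": [0, 0, 0]}
    - {"xyz": [0, 0, 2], "rotation": [0, 0, 0]}
    - {"xyz": [0, 0, 1], "rotation": [0, 0, 0]}
    - {"xyz": [0, 0, 0], "rotation": [0, 0, 0]}

```text
time: 20.6
position: [0.5059, -0.4183, 0.2662]
ee_rot: [0.002, 0.769, 0.639, 0.0]
wrist_force: [1.5, 0.3, -1.1]
grip_width: 0.524
finger_force: 30.0
```

Call:
play_rows:
  commands:
    - {"xyz": [0.373, 2.525, 0], "rotation": [0, 0, 0]}
    - {"xyz": [0.373, 2.525, 0], "rotation": [0, 0, 0]}
    - {"xyz": [0.373, 2.525, 0], "rotation": [0, 0, 0]}
    - {"xyz": [0.373, 2.525, 0], "rotation": [0, 0, 0]}
    - {"xyz": [0.373, 2.525, 0], "rotation": [0, 0, 0]}
    - {"xyz": [0.373, 2.525, 0], "rotation": [0, 0, 0]}
    - {"xyz": [0.373, 2.525, 0], "rotation": [0, 0, 0]}
    - {"xyz": [0.373, 2.525, 0], "rotation": [0, 0, 0]}
    - {"xyz": [0.373, 2.525, 0], "rotation": [0, 0, 0]}
    - {"xyz": [0.373, 2.525, 0], "rotation": [0, 0, 0]}
    - {"xyz": [0.373, 2.525, 0], "rotation": [0, 0, 0]}
    - {"xyz": [0.373, 2.525, 0], "rotation": [0, 0, 0]}
    - {"xyz": [0.373, 2.525, 0], "rotation": [0, 0, 0]}
    - {"xyz": [0.373, 2.525, 0], "rotation": [0, 0, 0]}
    - {"xyz": [0.373, 2.525, 0], "rotation": [0, 0, 0]}
    - {"xyz": [0.373, 2.525, 0], "rotation": [0, 0, 0]}
    - {"xyz": [0.373, 2.525, 0], "rotation": [0, 0, 0]}
    - {"xyz": [0.373, 2.525, 0], "rotation": [0, 0, 0]}
    - {"xyz": [0.373, 2.525, 0], "rotation": [0, 0, 0]}
    - {"xyz": [0.373, 2.525, 0], "rotation": [0, 0, 0]}

```text
time: 22.27
position: [0.5798, 0.0882, 0.2617]
ee_rot: [-0.0, 0.769, 0.639, -0.001]
wrist_force: [0.8, -0.3, -1.5]
grip_width: 0.529
finger_force: 30.0
```

Call:
play_rows:
  commands:
    - {"xyz": [0, 0, 0], "rotation": [0, 0, 0]}
    - {"xyz": [0, 0, 0], "rotation": [0, 0, 0]}
    - {"xyz": [0, 0, 0], "rotation": [0, 0, 0]}

```text
time: 22.52
position: [0.5799, 0.0867, 0.262]
ee_rot: [-0.0, 0.769, 0.64, -0.001]
wrist_force: [-1.2, -0.0, -2.1]
grip_width: 0.528
finger_force: 30.0
```

```bash
python3 rel.py
```

```text
tcp [0.5799 0.0867 0.262 ] held {'co': array([0.5789, 0.0871]), 'ro': np.float64(0.0257), 'ci': array([0.5791, 0.0865]), 'ri': np.float64(0.0175), 'z': np.float64(0.1839), 'n': 2257, 'nb': 24, 'disc': None} tip 63 [0.5798 0.0819 0.1297] [0.5793 0.0814 0.129 ] [0.0119 0.0069 0.0059]
```

Call:
play_rows:
  commands:
    - {"xyz": [0.1, -0.03, -1], "rotation": [0, 0, 0]}
    - {"xyz": [0, 0, -1], "rotation": [0, 0, 0]}
    - {"xyz": [0, 0, -1], "rotation": [0, 0, 0]}
    - {"xyz": [0, 0, -1], "rotation": [0, 0, 0]}
    - {"xyz": [0, 0, -0.5], "rotation": [0, 0, 0]}
    - {"xyz": [0, 0, -0.5], "rotation": [0, 0, 0]}
    - {"xyz": [0, 0, -0.5], "rotation": [0, 0, 0]}
    - {"xyz": [0, 0, 0], "rotation": [0, 0, 0]}
    - {"xyz": [0, 0, 0], "rotation": [0, 0, 0]}

```text
time: 23.32
position: [0.5811, 0.0867, 0.2078]
ee_rot: [-0.0, 0.769, 0.639, -0.0]
wrist_force: [-1.0, -0.5, -2.0]
grip_width: 0.522
finger_force: 30.0
```

Call:
play_rows:
  commands:
    - {"xyz": [0, 0, -0.8], "rotation": [0, 0, 0]}
    - {"xyz": [0, 0, -0.8], "rotation": [0, 0, 0]}
    - {"xyz": [0, 0, -0.8], "rotation": [0, 0, 0]}
    - {"xyz": [0, 0, -0.8], "rotation": [0, 0, 0]}
    - {"xyz": [0, 0, -0.5], "rotation": [0, 0, 0]}
    - {"xyz": [0, 0, -0.3], "rotation": [0, 0, 0]}
    - {"xyz": [0, 0, 0], "rotation": [0, 0, 0]}
    - {"xyz": [0, 0, 0], "rotation": [0, 0, 0]}

```text
time: 23.98
position: [0.5812, 0.0866, 0.1678]
ee_rot: [-0.0, 0.769, 0.639, -0.0]
wrist_force: [-0.4, 0.9, -2.0]
grip_width: 0.527
finger_force: 30.0
```

Next, down to about 0.158, slowly.

Call:
play_rows:
  commands:
    - {"xyz": [0, 0, -0.3], "rotation": [0, 0, 0]}
    - {"xyz": [0, 0, -0.3], "rotation": [0, 0, 0]}
    - {"xyz": [0, 0, -0.15], "rotation": [0, 0, 0]}
    - {"xyz": [0, 0, -0.1], "rotation": [0, 0, 0]}
    - {"xyz": [0, 0, -0.05], "rotation": [0, 0, 0]}
    - {"xyz": [0, 0, 0], "rotation": [0, 0, 0]}
    - {"xyz": [0, 0, 0], "rotation": [0, 0, 0]}

```text
time: 24.57
position: [0.5812, 0.0866, 0.1589]
ee_rot: [0.0, 0.769, 0.639, 0.0]
wrist_force: [0.4, -1.2, -2.4]
grip_width: 0.525
finger_force: 30.0
```

Call:
play_rows:
  commands:
    - {"xyz": [0, 0, -0.05], "rotation": [0, 0, 0]}
    - {"xyz": [0, 0, -0.05], "rotation": [0, 0, 0]}
    - {"xyz": [0, 0, 0], "rotation": [0, 0, 0]}
    - {"xyz": [0, 0, 0], "rotation": [0, 0, 0]}

```text
time: 24.9
position: [0.5812, 0.0867, 0.1583]
ee_rot: [0.0, 0.769, 0.639, 0.0]
wrist_force: [-2.8, -0.1, 4.8]
grip_width: 0.528
finger_force: 30.0
```

Call:
play_rows:
  commands:
    - {"xyz": [0, 0, 0.03], "rotation": [0, 0, 0]}
    - {"xyz": [0, 0, 0], "rotation": [0, 0, 0]}
    - {"xyz": [0, 0, 0], "rotation": [0, 0, 0]}
    - {"xyz": [0, 0, 0], "rotation": [0, 0, 0]}
    - {"xyz": [0, 0, 0], "rotation": [0, 0, 0]}
    - {"xyz": [0, 0, 0], "rotation": [0, 0, 0]}
    - {"xyz": [0, 0, 0.3], "rotation": [0, 0, 0]}
    - {"xyz": [0, 0, 1], "rotation": [0, 0, 0]}
    - {"xyz": [0, 0, 2], "rotation": [0, 0, 0]}
    - {"xyz": [0, 0, 3], "rotation": [0, 0, 0]}
    - {"xyz": [0, 0, 3], "rotation": [0, 0, 0]}
    - {"xyz": [0, 0, 3], "rotation": [0, 0, 0]}
    - {"xyz": [0, 0, 3], "rotation": [0, 0, 0]}
    - {"xyz": [0, 0, 1.5], "rotation": [0, 0, 0]}
  hand: -1

```text
time: 26.07
position: [0.5813, 0.0867, 0.3311]
ee_rot: [0.001, 0.769, 0.639, 0.002]
wrist_force: [0.6, 0.3, 0.4]
grip_width: 0.996
finger_force: 0.0
```

Run:
```python
from h import *
f=look((.5805,.0865),'w6.png',top=.08)
```

```text
tcp [0.5813 0.0867 0.3311] yaw -0.1832 f [0.6 0.3 0.4] w 0.996
{'co': array([0.5806, 0.0861]), 'ro': np.float64(0.0246), 'ci': array([0.5799, 0.0814]), 'ri': np.float64(0.018), 'z': np.float64(0.0803), 'n': 474, 'nb': 21, 'disc': None}
```

Call:
play_rows:
  commands:
    - {"xyz": [-0.03, -2.43, 0], "rotation": [0, 0, 0]}
    - {"xyz": [-0.03, -2.43, 0], "rotation": [0, 0, 0]}
    - {"xyz": [-0.03, -2.43, 0], "rotation": [0, 0, 0]}
    - {"xyz": [-0.03, -2.43, 0], "rotation": [0, 0, 0]}
    - {"xyz": [-0.03, -2.43, 0], "rotation": [0, 0, 0]}
    - {"xyz": [-0.03, -2.43, 0], "rotation": [0, 0, 0]}
    - {"xyz": [-0.03, -2.43, 0], "rotation": [0, 0, 0]}
    - {"xyz": [-0.03, -2.43, 0], "rotation": [0, 0, 0]}
    - {"xyz": [-0.03, -2.43, -1.2], "rotation": [0, 0, 0]}
    - {"xyz": [-0.03, -2.43, -1.2], "rotation": [0, 0, 0]}
    - {"xyz": [-0.03, -2.43, -1.2], "rotation": [0, 0, 0]}
    - {"xyz": [-0.03, -2.43, -1.2], "rotation": [0, 0, 0]}
    - {"xyz": [-0.03, -2.43, -1.2], "rotation": [0, 0, 0]}
    - {"xyz": [-0.03, -2.43, -1.2], "rotation": [0, 0, 0]}
    - {"xyz": [-0.03, -2.43, 0], "rotation": [0, 0, 0]}
    - {"xyz": [-0.03, -2.43, 0], "rotation": [0, 0, 0]}
    - {"xyz": [0, 0, 0], "rotation": [0, 0, 0]}
    - {"xyz": [0, 0, 0], "rotation": [0, 0, 0]}
    - {"xyz": [0, 0, 0], "rotation": [0, 0, 0]}

```text
time: 27.7
position: [0.5762, -0.3018, 0.2536]
ee_rot: [-0.0, 0.769, 0.639, -0.0]
wrist_force: [0.1, 0.1, 0.2]
grip_width: 1.003
finger_force: 0.0
```

Run:
```python
from h import *
f=look((.576,-.3023),'w7.png'); print('col',hub(f,(.469,-.156),.016,.028))
```

```text
tcp [ 0.5762 -0.3018  0.2536] yaw -0.1834 f [0.1 0.1 0.2] w 1.003
{'co': array([ 0.5766, -0.3021]), 'ro': np.float64(0.0246), 'ci': array([ 0.5766, -0.3021]), 'ri': np.float64(0.0178), 'z': np.float64(0.0153), 'n': 634, 'nb': 24, 'disc': array([0.035, 0.049])}
col {'co': array([ 0.4691, -0.1561]), 'ro': np.float64(0.0287), 'ci': array([ 0.4694, -0.1561]), 'ri': np.float64(0.0178), 'z': np.float64(0.0164), 'n': 1288, 'nb': 24, 'disc': array([0.064, 0.076])}
```

View pics/w7.png

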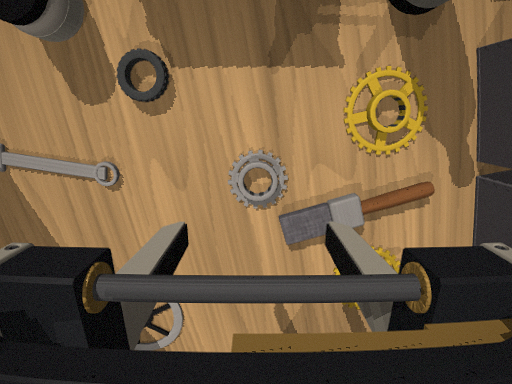

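B is at (258,181). The brush at (306,223) is clear of a 70 mm opening. The collar at (143,75) hasn't moved. Gripping B.

Call:
play_rows:
  commands:
    - {"xyz": [0.04, -0.03, -2], "rotation": [0, 0, 0]}
    - {"xyz": [0, 0, -2.2], "rotation": [0, 0, 0]}
    - {"xyz": [0, 0, -2.2], "rotation": [0, 0, 0]}
    - {"xyz": [0, 0, -2.2], "rotation": [0, 0, 0]}
    - {"xyz": [0, 0, -2.2], "rotation": [0, 0, 0]}
    - {"xyz": [0, 0, -2], "rotation": [0, 0, 0]}
    - {"xyz": [0, 0, -1.2], "rotation": [0, 0, 0]}
    - {"xyz": [0, 0, -1], "rotation": [0, 0, 0]}
    - {"xyz": [0, 0, -0.7], "rotation": [0, 0, 0]}
    - {"xyz": [0, 0, -0.5], "rotation": [0, 0, 0]}
    - {"xyz": [0, 0, 0], "rotation": [0, 0, 0]}
    - {"xyz": [0, 0, 0], "rotation": [0, 0, 0]}
  hand: -0.5

```text
time: 28.75
position: [0.577, -0.3025, 0.0928]
ee_rot: [0.0, 0.769, 0.639, 0.0]
wrist_force: [-0.5, 0.4, 0.5]
grip_width: 0.749
finger_force: 0.0
```

Call:
play_rows:
  commands:
    - {"xyz": [0, 0, 0], "rotation": [0, 0, 0]}
    - {"xyz": [0, 0, 0], "rotation": [0, 0, 0]}
    - {"xyz": [0, 0, 0], "rotation": [0, 0, 0]}
    - {"xyz": [0, 0, 0], "rotation": [0, 0, 0]}
    - {"xyz": [0, 0, 0], "rotation": [0, 0, 0]}
    - {"xyz": [0, 0, 0], "rotation": [0, 0, 0]}
    - {"xyz": [0, 0, 0], "rotation": [0, 0, 0]}
    - {"xyz": [0, 0, 0], "rotation": [0, 0, 0]}
  hand: 1

```text
time: 29.42
position: [0.5769, -0.3026, 0.0926]
ee_rot: [0.0, 0.769, 0.639, 0.0]
wrist_force: [-0.9, 0.6, 5.9]
grip_width: 0.52
finger_force: 30.0
```

Call:
play_rows:
  commands:
    - {"xyz": [0, 0, 0.5], "rotation": [0, 0, 0]}
    - {"xyz": [0, 0, 1.5], "rotation": [0, 0, 0]}
    - {"xyz": [0, 0, 2], "rotation": [0, 0, 0]}
    - {"xyz": [0, 0, 2], "rotation": [0, 0, 0]}
    - {"xyz": [0, 0, 2], "rotation": [0, 0, 0]}
    - {"xyz": [0, 0, 2], "rotation": [0, 0, 0]}
    - {"xyz": [0, 0, 2], "rotation": [0, 0, 0]}
    - {"xyz": [0, 0, 2], "rotation": [0, 0, 0]}
    - {"xyz": [0, 0, 2], "rotation": [0, 0, 0]}
    - {"xyz": [0, 0, 1.5], "rotation": [0, 0, 0]}
    - {"xyz": [0, 0, 0], "rotation": [0, 0, 0]}

```text
time: 30.33
position: [0.5772, -0.3027, 0.2716]
ee_rot: [0.002, 0.769, 0.639, 0.001]
wrist_force: [0.1, -0.2, -0.7]
grip_width: 0.526
finger_force: 30.0
```

Call:
play_rows:
  commands:
    - {"xyz": [0.022, 2.43, 0], "rotation": [0, 0, 0]}
    - {"xyz": [0.022, 2.43, 0], "rotation": [0, 0, 0]}
    - {"xyz": [0.022, 2.43, 0], "rotation": [0, 0, 0]}
    - {"xyz": [0.022, 2.43, 0], "rotation": [0, 0, 0]}
    - {"xyz": [0.022, 2.43, 0], "rotation": [0, 0, 0]}
    - {"xyz": [0.022, 2.43, 0], "rotation": [0, 0, 0]}
    - {"xyz": [0.022, 2.43, 0], "rotation": [0, 0, 0]}
    - {"xyz": [0.022, 2.43, 0], "rotation": [0, 0, 0]}
    - {"xyz": [0.022, 2.43, 0], "rotation": [0, 0, 0]}
    - {"xyz": [0.022, 2.43, 0], "rotation": [0, 0, 0]}
    - {"xyz": [0.022, 2.43, 0], "rotation": [0, 0, 0]}
    - {"xyz": [0.022, 2.43, 0], "rotation": [0, 0, 0]}
    - {"xyz": [0.022, 2.43, 0], "rotation": [0, 0, 0]}
    - {"xyz": [0.022, 2.43, 0], "rotation": [0, 0, 0]}
    - {"xyz": [0.022, 2.43, 0], "rotation": [0, 0, 0]}
    - {"xyz": [0.022, 2.43, 0], "rotation": [0, 0, 0]}
    - {"xyz": [0, 0, 0], "rotation": [0, 0, 0]}
    - {"xyz": [0, 0, 0], "rotation": [0, 0, 0]}
    - {"xyz": [0, 0, 0], "rotation": [0, 0, 0]}

```text
time: 31.92
position: [0.5801, 0.086, 0.2665]
ee_rot: [-0.0, 0.769, 0.64, -0.0]
wrist_force: [0.1, 0.1, -0.9]
grip_width: 0.522
finger_force: 30.0
```

```bash
python3 rel.py
```

```text
tcp [0.5801 0.086  0.2665] held {'co': array([0.5796, 0.0873]), 'ro': np.float64(0.0256), 'ci': array([0.5795, 0.0866]), 'ri': np.float64(0.0175), 'z': np.float64(0.1892), 'n': 2324, 'nb': 24, 'disc': None} tip 35 [0.5792 0.0811 0.1295] [0.5793 0.0809 0.1291] [0.0111 0.0055 0.005 ]
```

Call:
play_rows:
  commands:
    - {"xyz": [0.06, -0.03, -1], "rotation": [0, 0, 0]}
    - {"xyz": [0, 0, -1], "rotation": [0, 0, 0]}
    - {"xyz": [0, 0, -1], "rotation": [0, 0, 0]}
    - {"xyz": [0, 0, -1], "rotation": [0, 0, 0]}
    - {"xyz": [0, 0, -0.5], "rotation": [0, 0, 0]}
    - {"xyz": [0, 0, -0.5], "rotation": [0, 0, 0]}
    - {"xyz": [0, 0, -0.5], "rotation": [0, 0, 0]}
    - {"xyz": [0, 0, -0.5], "rotation": [0, 0, 0]}
    - {"xyz": [0, 0, 0], "rotation": [0, 0, 0]}
    - {"xyz": [0, 0, 0], "rotation": [0, 0, 0]}

```text
time: 32.8
position: [0.5808, 0.0861, 0.2071]
ee_rot: [-0.0, 0.769, 0.639, -0.0]
wrist_force: [0.1, 0.2, -0.7]
grip_width: 0.525
finger_force: 30.0
```

Call:
play_rows:
  commands:
    - {"xyz": [0, 0, -0.6], "rotation": [0, 0, 0]}
    - {"xyz": [0, 0, -0.6], "rotation": [0, 0, 0]}
    - {"xyz": [0, 0, -0.6], "rotation": [0, 0, 0]}
    - {"xyz": [0, 0, -0.5], "rotation": [0, 0, 0]}
    - {"xyz": [0, 0, -0.4], "rotation": [0, 0, 0]}
    - {"xyz": [0, 0, -0.2], "rotation": [0, 0, 0]}
    - {"xyz": [0, 0, -0.1], "rotation": [0, 0, 0]}
    - {"xyz": [0, 0, 0], "rotation": [0, 0, 0]}
    - {"xyz": [0, 0, 0], "rotation": [0, 0, 0]}

```text
time: 33.55
position: [0.5809, 0.0861, 0.1774]
ee_rot: [0.0, 0.769, 0.639, 0.0]
wrist_force: [-0.1, 0.1, -1.4]
grip_width: 0.521
finger_force: 30.0
```

Call:
play_rows:
  commands:
    - {"xyz": [0, 0, -0.2], "rotation": [0, 0, 0]}
    - {"xyz": [0, 0, -0.15], "rotation": [0, 0, 0]}
    - {"xyz": [0, 0, -0.05], "rotation": [0, 0, 0]}
    - {"xyz": [0, 0, -0.05], "rotation": [0, 0, 0]}
    - {"xyz": [0, 0, -0.04], "rotation": [0, 0, 0]}
    - {"xyz": [0, 0, 0], "rotation": [0, 0, 0]}
    - {"xyz": [0, 0, 0], "rotation": [0, 0, 0]}

```text
time: 34.13
position: [0.5809, 0.086, 0.1726]
ee_rot: [0.0, 0.769, 0.639, 0.0]
wrist_force: [-3.8, -0.6, 4.1]
grip_width: 0.522
finger_force: 30.0
```

Call:
play_rows:
  commands:
    - {"xyz": [0, 0, 0.03], "rotation": [0, 0, 0]}
    - {"xyz": [0, 0, 0], "rotation": [0, 0, 0]}
    - {"xyz": [0, 0, 0], "rotation": [0, 0, 0]}
    - {"xyz": [0, 0, 0], "rotation": [0, 0, 0]}
    - {"xyz": [0, 0, 0], "rotation": [0, 0, 0]}
    - {"xyz": [0, 0, 0], "rotation": [0, 0, 0]}
    - {"xyz": [0, 0, 0.3], "rotation": [0, 0, 0]}
    - {"xyz": [0, 0, 1], "rotation": [0, 0, 0]}
    - {"xyz": [0, 0, 2], "rotation": [0, 0, 0]}
    - {"xyz": [0, 0, 3], "rotation": [0, 0, 0]}
    - {"xyz": [0, 0, 3], "rotation": [0, 0, 0]}
    - {"xyz": [0, 0, 3], "rotation": [0, 0, 0]}
    - {"xyz": [0, 0, 3], "rotation": [0, 0, 0]}
  hand: -1

```text
time: 35.22
position: [0.5805, 0.086, 0.3281]
ee_rot: [0.0, 0.769, 0.639, 0.0]
wrist_force: [0.4, 0.1, -0.4]
grip_width: 1.001
finger_force: 0.0
```

Call:
play_rows:
  commands:
    - {"xyz": [-0.93, -2.02, 0], "rotation": [0, 0, 0]}
    - {"xyz": [-0.93, -2.02, 0], "rotation": [0, 0, 0]}
    - {"xyz": [-0.93, -2.02, 0], "rotation": [0, 0, 0]}
    - {"xyz": [-0.93, -2.02, 0], "rotation": [0, 0, 0]}
    - {"xyz": [-0.93, -2.02, 0], "rotation": [0, 0, 0]}
    - {"xyz": [-0.93, -2.02, 0], "rotation": [0, 0, 0]}
    - {"xyz": [-0.93, -2.02, 0], "rotation": [0, 0, 0]}
    - {"xyz": [-0.93, -2.02, 0], "rotation": [0, 0, 0]}
    - {"xyz": [-0.93, -2.02, -2], "rotation": [0, 0, 0]}
    - {"xyz": [-0.93, -2.02, -2], "rotation": [0, 0, 0]}
    - {"xyz": [-0.93, -2.02, -2], "rotation": [0, 0, 0]}
    - {"xyz": [-0.93, -2.02, -1], "rotation": [0, 0, 0]}
    - {"xyz": [0, 0, 0], "rotation": [0, 0, 0]}
    - {"xyz": [0, 0, 0], "rotation": [0, 0, 0]}
    - {"xyz": [0, 0, 0], "rotation": [0, 0, 0]}

```text
time: 36.47
position: [0.4695, -0.1562, 0.2567]
ee_rot: [0.0, 0.769, 0.639, 0.0]
wrist_force: [-0.4, -0.3, -0.2]
grip_width: 1.005
finger_force: 0.0
```

Run:
```python
from h import *
f=look((.469,-.156),'w8.png',top=.016,R0=.028)
C=cloud(f); q=(C[...,2]>.06)&(C[...,2]<.08)&(C[...,0]<.48)&(C[...,0]>.3)&(C[...,1]>-.25)&(C[...,1]<-.03)
print('grease',C[q].min(0),C[q].max(0)) if q.any() else 0
g=shot('scene'); print('stack on spindle',hub(g,(.5825,.086),top=.095))
```

```text
tcp [ 0.4695 -0.1562  0.2567] yaw -0.1836 f [-0.4 -0.3 -0.2] w 1.005
{'co': array([ 0.469 , -0.1558]), 'ro': np.float64(0.0284), 'ci': array([ 0.469 , -0.1556]), 'ri': np.float64(0.018), 'z': np.float64(0.0164), 'n': 976, 'nb': 24, 'disc': array([0.069, 0.074])}
grease [ 0.35242509 -0.09156776  0.06004639] [ 0.41515552 -0.03005743  0.07293607]
stack on spindle {'co': array([0.5826, 0.0863]), 'ro': np.float64(0.0233), 'ci': array([0.5779, 0.0811]), 'ri': np.float64(0.0189), 'z': np.float64(0.0948), 'n': 67, 'nb': 20, 'disc': None}
```

View pics/w8.png

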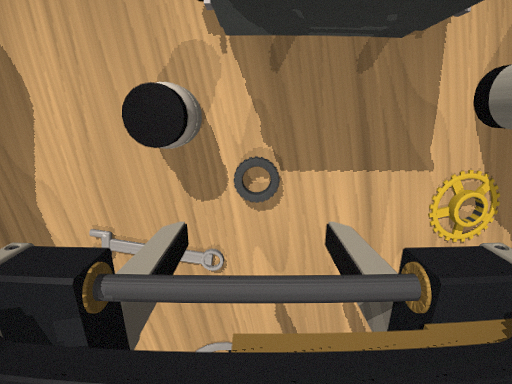

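The collar is at (257,180). The jar at (160,115) and spanner eye at (213,262) are clear of the fingers. The stack top reads z 0.095, so all three sprockets are home.

Call:
play_rows:
  commands:
    - {"xyz": [-0.05, 0.05, -2], "rotation": [0, 0, 0]}
    - {"xyz": [0, 0, -2.2], "rotation": [0, 0, 0]}
    - {"xyz": [0, 0, -2.2], "rotation": [0, 0, 0]}
    - {"xyz": [0, 0, -2.2], "rotation": [0, 0, 0]}
    - {"xyz": [0, 0, -2.2], "rotation": [0, 0, 0]}
    - {"xyz": [0, 0, -2], "rotation": [0, 0, 0]}
    - {"xyz": [0, 0, -1.2], "rotation": [0, 0, 0]}
    - {"xyz": [0, 0, -1.2], "rotation": [0, 0, 0]}
    - {"xyz": [0, 0, -0.9], "rotation": [0, 0, 0]}
    - {"xyz": [0, 0, -0.5], "rotation": [0, 0, 0]}
    - {"xyz": [0, 0, 0], "rotation": [0, 0, 0]}
    - {"xyz": [0, 0, 0], "rotation": [0, 0, 0]}
  hand: -0.6

```text
time: 37.57
position: [0.469, -0.1559, 0.0901]
ee_rot: [0.0, 0.769, 0.639, 0.0]
wrist_force: [-0.2, -0.1, -0.4]
grip_width: 0.801
finger_force: 0.0
```

Call:
play_rows:
  commands:
    - {"xyz": [0, 0, 0], "rotation": [0, 0, 0]}
    - {"xyz": [0, 0, 0], "rotation": [0, 0, 0]}
    - {"xyz": [0, 0, 0], "rotation": [0, 0, 0]}
    - {"xyz": [0, 0, 0], "rotation": [0, 0, 0]}
    - {"xyz": [0, 0, 0], "rotation": [0, 0, 0]}
    - {"xyz": [0, 0, 0], "rotation": [0, 0, 0]}
    - {"xyz": [0, 0, 0], "rotation": [0, 0, 0]}
    - {"xyz": [0, 0, 0], "rotation": [0, 0, 0]}
  hand: 1

```text
time: 38.23
position: [0.469, -0.156, 0.09]
ee_rot: [0.0, 0.769, 0.639, 0.0]
wrist_force: [-0.7, 0.6, 6.1]
grip_width: 0.593
finger_force: 30.0
```

Call:
play_rows:
  commands:
    - {"xyz": [0, 0, 0.5], "rotation": [0, 0, 0]}
    - {"xyz": [0, 0, 1.5], "rotation": [0, 0, 0]}
    - {"xyz": [0, 0, 2], "rotation": [0, 0, 0]}
    - {"xyz": [0, 0, 2], "rotation": [0, 0, 0]}
    - {"xyz": [0, 0, 2], "rotation": [0, 0, 0]}
    - {"xyz": [0, 0, 2], "rotation": [0, 0, 0]}
    - {"xyz": [0, 0, 2], "rotation": [0, 0, 0]}
    - {"xyz": [0, 0, 2], "rotation": [0, 0, 0]}
    - {"xyz": [0, 0, 2], "rotation": [0, 0, 0]}
    - {"xyz": [0, 0, 1.5], "rotation": [0, 0, 0]}
    - {"xyz": [0, 0, 0], "rotation": [0, 0, 0]}

```text
time: 39.15
position: [0.4692, -0.156, 0.2676]
ee_rot: [0.002, 0.769, 0.639, 0.001]
wrist_force: [0.7, 0.2, -2.4]
grip_width: 0.586
finger_force: 30.0
```

Call:
play_rows:
  commands:
    - {"xyz": [0.93, 2.02, 0], "rotation": [0, 0, 0]}
    - {"xyz": [0.93, 2.02, 0], "rotation": [0, 0, 0]}
    - {"xyz": [0.93, 2.02, 0], "rotation": [0, 0, 0]}
    - {"xyz": [0.93, 2.02, 0], "rotation": [0, 0, 0]}
    - {"xyz": [0.93, 2.02, 0], "rotation": [0, 0, 0]}
    - {"xyz": [0.93, 2.02, 0], "rotation": [0, 0, 0]}
    - {"xyz": [0.93, 2.02, 0], "rotation": [0, 0, 0]}
    - {"xyz": [0.93, 2.02, 0], "rotation": [0, 0, 0]}
    - {"xyz": [0.93, 2.02, 0], "rotation": [0, 0, 0]}
    - {"xyz": [0.93, 2.02, 0], "rotation": [0, 0, 0]}
    - {"xyz": [0.93, 2.02, 0], "rotation": [0, 0, 0]}
    - {"xyz": [0.93, 2.02, 0], "rotation": [0, 0, 0]}
    - {"xyz": [0, 0, 0], "rotation": [0, 0, 0]}
    - {"xyz": [0, 0, 0], "rotation": [0, 0, 0]}
    - {"xyz": [0, 0, 0], "rotation": [0, 0, 0]}

```text
time: 40.4
position: [0.58, 0.0863, 0.2635]
ee_rot: [-0.0, 0.769, 0.64, -0.001]
wrist_force: [-0.5, 0.1, -2.6]
grip_width: 0.59
finger_force: 30.0
```

Run:
```python
from rel import *
rel(top=get_state()['position'][2]-.09+.016)
```

```text
tcp [0.58   0.0863 0.2635] held {'co': array([0.5794, 0.0875]), 'ro': np.float64(0.0291), 'ci': array([0.5794, 0.0869]), 'ri': np.float64(0.0177), 'z': np.float64(0.1897), 'n': 3638, 'nb': 24, 'disc': None} tip 37 [0.5792 0.081  0.1294] [0.579  0.0809 0.1293] [0.011  0.0055 0.0065]
```

Call:
play_rows:
  commands:
    - {"xyz": [0.08, -0.04, -1], "rotation": [0, 0, 0]}
    - {"xyz": [0, 0, -1], "rotation": [0, 0, 0]}
    - {"xyz": [0, 0, -1], "rotation": [0, 0, 0]}
    - {"xyz": [0, 0, -1], "rotation": [0, 0, 0]}
    - {"xyz": [0, 0, -0.5], "rotation": [0, 0, 0]}
    - {"xyz": [0, 0, -0.5], "rotation": [0, 0, 0]}
    - {"xyz": [0, 0, -0.5], "rotation": [0, 0, 0]}
    - {"xyz": [0, 0, -0.5], "rotation": [0, 0, 0]}
    - {"xyz": [0, 0, -0.5], "rotation": [0, 0, 0]}
    - {"xyz": [0, 0, -0.5], "rotation": [0, 0, 0]}
    - {"xyz": [0, 0, -0.3], "rotation": [0, 0, 0]}
    - {"xyz": [0, 0, 0], "rotation": [0, 0, 0]}
    - {"xyz": [0, 0, 0], "rotation": [0, 0, 0]}

```text
time: 41.53
position: [0.5812, 0.0861, 0.1915]
ee_rot: [-0.0, 0.769, 0.639, -0.0]
wrist_force: [0.1, 0.5, -2.3]
grip_width: 0.589
finger_force: 30.0
```

Call:
play_rows:
  commands:
    - {"xyz": [0, 0, -0.2], "rotation": [0, 0, 0]}
    - {"xyz": [0, 0, -0.1], "rotation": [0, 0, 0]}
    - {"xyz": [0, 0, -0.1], "rotation": [0, 0, 0]}
    - {"xyz": [0, 0, 0], "rotation": [0, 0, 0]}
    - {"xyz": [0, 0, 0], "rotation": [0, 0, 0]}

```text
time: 41.95
position: [0.5812, 0.0861, 0.1876]
ee_rot: [0.0, 0.769, 0.639, 0.0]
wrist_force: [-0.5, 0.4, -2.9]
grip_width: 0.593
finger_force: 30.0
```

Call:
play_rows:
  commands:
    - {"xyz": [0, 0, -0.1], "rotation": [0, 0, 0]}
    - {"xyz": [0, 0, -0.1], "rotation": [0, 0, 0]}
    - {"xyz": [0, 0, -0.05], "rotation": [0, 0, 0]}
    - {"xyz": [0, 0, -0.05], "rotation": [0, 0, 0]}
    - {"xyz": [0, 0, 0], "rotation": [0, 0, 0]}
    - {"xyz": [0, 0, 0], "rotation": [0, 0, 0]}

```text
time: 42.45
position: [0.5812, 0.0861, 0.185]
ee_rot: [0.0, 0.769, 0.639, 0.0]
wrist_force: [-3.4, 0.3, 4.7]
grip_width: 0.592
finger_force: 30.0
```

Call:
play_rows:
  commands:
    - {"xyz": [0, 0, 0.03], "rotation": [0, 0, 0]}
    - {"xyz": [0, 0, 0], "rotation": [0, 0, 0]}
    - {"xyz": [0, 0, 0], "rotation": [0, 0, 0]}
    - {"xyz": [0, 0, 0], "rotation": [0, 0, 0]}
    - {"xyz": [0, 0, 0], "rotation": [0, 0, 0]}
    - {"xyz": [0, 0, 0], "rotation": [0, 0, 0]}
    - {"xyz": [0, 0, 0.3], "rotation": [0, 0, 0]}
    - {"xyz": [0, 0, 1], "rotation": [0, 0, 0]}
    - {"xyz": [0, 0, 2], "rotation": [0, 0, 0]}
    - {"xyz": [0, 0, 3], "rotation": [0, 0, 0]}
    - {"xyz": [0, 0, 3], "rotation": [0, 0, 0]}
    - {"xyz": [0, 0, 3], "rotation": [0, 0, 0]}
    - {"xyz": [0, 0, 2], "rotation": [0, 0, 0]}
    - {"xyz": [0, 0, 0], "rotation": [0, 0, 0]}
  hand: -1

```text
time: 43.62
position: [0.5816, 0.0862, 0.334]
ee_rot: [0.002, 0.769, 0.639, 0.003]
wrist_force: [-0.4, 0.9, 0.7]
grip_width: 1.004
finger_force: 0.0
```

Run:
```python
from h import *
f=look((.581,.0865),'w9.png',top=.111,R0=.028)
shot('scene','scene2.png')
```

```text
tcp [0.5816 0.0862 0.334 ] yaw -0.1832 f [-0.4  0.9  0.7] w 1.004
{'co': array([0.5806, 0.0863]), 'ro': np.float64(0.0286), 'ci': array([0.5805, 0.0841]), 'ri': np.float64(0.0158), 'z': np.float64(0.1113), 'n': 1133, 'nb': 24, 'disc': None}
```

View pics/w9.png

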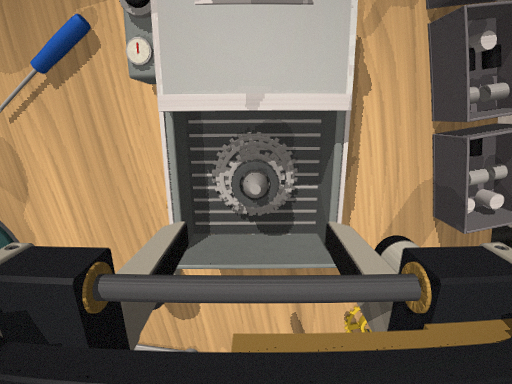

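All three sprockets and the collar are stacked, with the collar at (256,181) and its top at z 0.111 as it should be. Next I pinch the gate bar and close it.

Call:
play_rows:
  commands:
    - {"xyz": [0.207, 1.231, 0], "rotation": [0, 0, 0.0982]}
    - {"xyz": [0.207, 1.231, 0], "rotation": [0, 0, 0.0982]}
    - {"xyz": [0.207, 1.231, 0], "rotation": [0, 0, 0.0982]}
    - {"xyz": [0.207, 1.231, 0], "rotation": [0, 0, 0.0982]}
    - {"xyz": [0.207, 1.231, 0], "rotation": [0, 0, 0.0982]}
    - {"xyz": [0.207, 1.231, 0], "rotation": [0, 0, 0.0982]}
    - {"xyz": [0.207, 1.231, 0], "rotation": [0, 0, 0.0982]}
    - {"xyz": [0.207, 1.231, 0], "rotation": [0, 0, 0.0982]}
    - {"xyz": [0.207, 1.231, 0], "rotation": [0, 0, 0.0982]}
    - {"xyz": [0.207, 1.231, 0], "rotation": [0, 0, 0.0982]}
    - {"xyz": [0.207, 1.231, 0], "rotation": [0, 0, 0.0982]}
    - {"xyz": [0.207, 1.231, 0], "rotation": [0, 0, 0.0982]}
    - {"xyz": [0.207, 1.231, 0], "rotation": [0, 0, 0.0982]}
    - {"xyz": [0.207, 1.231, 0], "rotation": [0, 0, 0.0982]}
    - {"xyz": [0.207, 1.231, 0], "rotation": [0, 0, 0.0982]}
    - {"xyz": [0.207, 1.231, 0], "rotation": [0, 0, 0.0982]}
    - {"xyz": [0, 0, 0], "rotation": [0, 0, 0]}
    - {"xyz": [0, 0, 0], "rotation": [0, 0, 0]}
  hand: -1

```text
time: 45.22
position: [0.6141, 0.2832, 0.3266]
ee_rot: [-0.001, 0.092, 0.996, -0.0]
wrist_force: [0.6, -0.5, -0.5]
grip_width: 0.998
finger_force: 0.0
```

Call:
play_rows:
  commands:
    - {"xyz": [0, 0, -2], "rotation": [0, 0, 0]}
    - {"xyz": [0, 0, -2], "rotation": [0, 0, 0]}
    - {"xyz": [0, 0, -2], "rotation": [0, 0, 0]}
    - {"xyz": [0, 0, -2], "rotation": [0, 0, 0]}
    - {"xyz": [0, 0, -1.2], "rotation": [0, 0, 0]}
    - {"xyz": [0, 0, -0.7], "rotation": [0, 0, 0]}
    - {"xyz": [0, 0, 0], "rotation": [0, 0, 0]}
    - {"xyz": [0, 0, 0], "rotation": [0, 0, 0]}

```text
time: 45.88
position: [0.6144, 0.2829, 0.2295]
ee_rot: [0.0, 0.092, 0.996, 0.0]
wrist_force: [0.9, 0.4, 0.3]
grip_width: 0.999
finger_force: 0.0
```

Call:
play_rows:
  commands:
    - {"xyz": [0, 0, 0], "rotation": [0, 0, 0]}
    - {"xyz": [0, 0, 0], "rotation": [0, 0, 0]}
    - {"xyz": [0, 0, 0], "rotation": [0, 0, 0]}
    - {"xyz": [0, 0, 0], "rotation": [0, 0, 0]}
    - {"xyz": [0, 0, 0], "rotation": [0, 0, 0]}
    - {"xyz": [0, 0, 0], "rotation": [0, 0, 0]}
    - {"xyz": [0, 0, 0], "rotation": [0, 0, 0]}
    - {"xyz": [0, 0, 0], "rotation": [0, 0, 0]}
    - {"xyz": [0, 0, 0], "rotation": [0, 0, 0]}
    - {"xyz": [0, 0, 0], "rotation": [0, 0, 0]}
    - {"xyz": [0, 0, 0], "rotation": [0, 0, 0]}
    - {"xyz": [0, 0, 0], "rotation": [0, 0, 0]}
    - {"xyz": [0, 0, 0], "rotation": [0, 0, 0]}
    - {"xyz": [0, 0, 0], "rotation": [0, 0, 0]}
    - {"xyz": [0, 0, 0], "rotation": [0, 0, 0]}
  hand: 1

```text
time: 47.13
position: [0.6143, 0.2831, 0.2288]
ee_rot: [0.0, 0.091, 0.996, 0.0]
wrist_force: [0.3, 1.7, 0.5]
grip_width: 0.152
finger_force: 30.0
```

Call:
play_rows:
  commands:
    - {"xyz": [-0.09, -0.49, 0], "rotation": [0, 0, 0]}
    - {"xyz": [-0.173, -0.951, 0], "rotation": [0, 0, 0]}
    - {"xyz": [-0.173, -0.951, 0], "rotation": [0, 0, 0]}
    - {"xyz": [-0.173, -0.951, 0], "rotation": [0, 0, 0]}
    - {"xyz": [-0.173, -0.951, 0], "rotation": [0, 0, 0]}
    - {"xyz": [-0.173, -0.951, 0], "rotation": [0, 0, 0]}
    - {"xyz": [-0.173, -0.951, 0], "rotation": [0, 0, 0]}
    - {"xyz": [-0.173, -0.951, 0], "rotation": [0, 0, 0]}
    - {"xyz": [-0.173, -0.951, 0], "rotation": [0, 0, 0]}
    - {"xyz": [-0.173, -0.951, 0], "rotation": [0, 0, 0]}
    - {"xyz": [-0.173, -0.951, 0], "rotation": [0, 0, 0]}
    - {"xyz": [-0.173, -0.951, 0], "rotation": [0, 0, 0]}
    - {"xyz": [-0.173, -0.951, 0], "rotation": [0, 0, 0]}
    - {"xyz": [-0.173, -0.951, 0], "rotation": [0, 0, 0]}
    - {"xyz": [-0.173, -0.951, 0], "rotation": [0, 0, 0]}
    - {"xyz": [0, 0, 0], "rotation": [0, 0, 0]}

```text
time: 48.47
position: [0.5891, 0.1439, 0.2288]
ee_rot: [0.0, 0.092, 0.996, -0.0]
wrist_force: [1.7, -6.1, -0.7]
grip_width: 0.15
finger_force: 30.0
```

Call:
play_rows:
  commands:
    - {"xyz": [-0.07, -0.39, 0], "rotation": [0, 0, 0]}
    - {"xyz": [-0.07, -0.39, 0], "rotation": [0, 0, 0]}
    - {"xyz": [-0.07, -0.39, 0], "rotation": [0, 0, 0]}
    - {"xyz": [-0.07, -0.39, 0], "rotation": [0, 0, 0]}
    - {"xyz": [-0.07, -0.39, 0], "rotation": [0, 0, 0]}
    - {"xyz": [-0.07, -0.39, 0], "rotation": [0, 0, 0]}
    - {"xyz": [-0.04, -0.2, 0], "rotation": [0, 0, 0]}
    - {"xyz": [0, 0, 0], "rotation": [0, 0, 0]}
    - {"xyz": [0, 0, 0], "rotation": [0, 0, 0]}

```text
time: 49.22
position: [0.5847, 0.12, 0.2288]
ee_rot: [0.0, 0.091, 0.996, 0.0]
wrist_force: [4.0, 2.8, -2.6]
grip_width: 0.152
finger_force: 30.0
```

Call:
play_rows:
  commands:
    - {"xyz": [-0.02, -0.1, 0], "rotation": [0, 0, 0]}
    - {"xyz": [-0.02, -0.1, 0], "rotation": [0, 0, 0]}
    - {"xyz": [-0.02, -0.1, 0], "rotation": [0, 0, 0]}
    - {"xyz": [-0.02, -0.1, 0], "rotation": [0, 0, 0]}
    - {"xyz": [0, 0, 0], "rotation": [0, 0, 0]}
    - {"xyz": [0, 0, 0], "rotation": [0, 0, 0]}

```text
time: 49.72
position: [0.584, 0.1161, 0.2289]
ee_rot: [0.0, 0.091, 0.996, 0.0]
wrist_force: [5.4, 3.9, -2.7]
grip_width: 0.146
finger_force: 30.0
```

Run:
```python
from h import *
s=get_state();print(s['position'],s['wrist_force'])
f=shot('scene','scene3.png')
a=f['img'][170:310,220:380,::-1]; cv2.imwrite('pics/c3.png',cv2.resize(a,None,fx=4.5,fy=4.2,interpolation=cv2.INTER_CUBIC))
```

```text
[0.58402222 0.11610414 0.2288638 ] [ 5.42688625  3.9148408  -2.74639709]
```

View pics/c3.png

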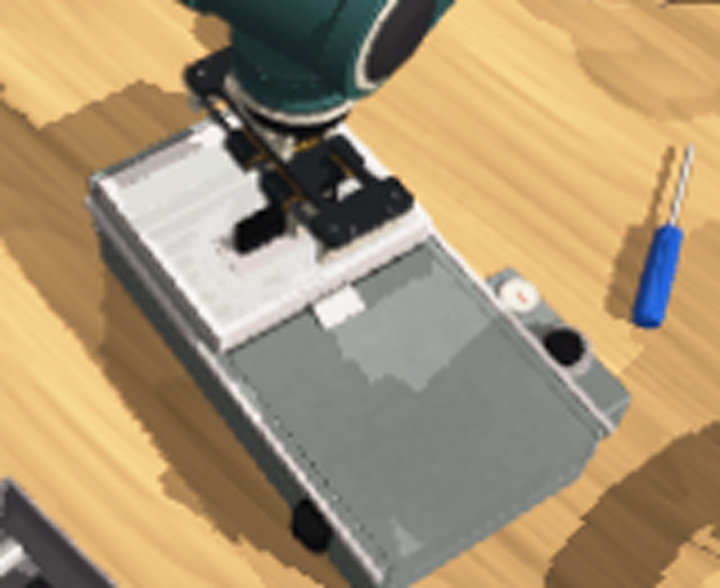

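The gate is almost shut. The bolt shows as a pale patch at (340,305), just behind the trailing edge. I'll push on until the end stop is felt.

Call:
play_rows:
  commands:
    - {"xyz": [-0.02, -0.1, 0], "rotation": [0, 0, 0]}
    - {"xyz": [-0.02, -0.1, 0], "rotation": [0, 0, 0]}
    - {"xyz": [0, 0, 0], "rotation": [0, 0, 0]}
    - {"xyz": [0, 0, 0], "rotation": [0, 0, 0]}

```text
time: 50.1
position: [0.5837, 0.1144, 0.2288]
ee_rot: [0.0, 0.091, 0.996, 0.001]
wrist_force: [6.7, 6.3, -4.0]
grip_width: 0.15
finger_force: 30.0
```

Call:
play_rows:
  commands:
    - {"xyz": [-0.02, -0.1, 0], "rotation": [0, 0, 0]}
    - {"xyz": [-0.02, -0.1, 0], "rotation": [0, 0, 0]}
    - {"xyz": [0, 0, 0], "rotation": [0, 0, 0]}
    - {"xyz": [0, 0, 0], "rotation": [0, 0, 0]}

```text
time: 50.43
position: [0.5835, 0.114, 0.2288]
ee_rot: [0.001, 0.091, 0.996, 0.002]
wrist_force: [12.4, 24.2, -6.6]
grip_width: 0.148
finger_force: 30.0
```

Run:
```python
from h import *
s=get_state();print(s['position'],s['wrist_force'])
for n in ('scene','side'):
    f=shot(n); C=cloud(f)
    y=np.array([.179,.984]);x=np.array([.984,-.179]); o=np.array([.5807,.0863]) + (np.array([.002,.0]) if n=='scene' else np.array([-.002,0]))
    U=(C[...,:2]-o)@x; V=(C[...,:2]-o)@y
    for v in range(60,125,5):
        q=(abs(U)<.014)&(abs(V-v/1000)<.0025)&(C[...,2]>.05); q2=(abs(U)>.03)&(abs(U)<.07)&(abs(V-v/1000)<.0025)&(C[...,2]>.05)
        print(n,v,q.sum(),np.median(C[q][:,2]).round(4) if q.any() else None, C[q][:,2].max().round(4) if q.any() else None,np.median(C[q2][:,2]).round(4) if q2.any() else None)
```

```text
[0.58353236 0.11402757 0.22882652] [12.38868105 24.20349143 -6.56563601]
scene 60 63 0.321 0.496 0.2537
scene 65 63 0.3719 0.4968 0.4423
scene 70 65 0.3644 0.4966 0.4481
scene 75 34 0.487 0.501 0.477
scene 80 36 0.3785 0.5006 0.1376
scene 85 44 0.3767 0.4992 0.1308
scene 90 42 0.4838 0.4998 0.1079
scene 95 64 0.4098 0.4984 0.2726
scene 100 90 0.4651 0.4914 0.1068
scene 105 98 0.445 0.4803 0.1046
scene 110 31 0.2316 0.2748 0.1054
scene 115 30 0.2688 0.2751 0.106
scene 120 33 0.2566 0.2738 0.1057
side 60 1 0.4895 0.4895 0.4882
side 65 2 0.4953 0.4954 0.493
side 70 2 0.49 0.4935 0.1397
side 75 7 0.4948 0.4991 0.1387
side 80 8 0.4905 0.4969 0.501
side 85 2 0.496 0.4961 0.1369
side 90 2 0.4974 0.4977 0.2478
side 95 1 0.4926 0.4926 0.2494
side 100 0 None None 0.2459
side 105 0 None None 0.2451
side 110 0 None None 0.2364
side 115 0 None None None
side 120 0 None None None
```

Call:
play_rows:
  commands:
    - {"xyz": [0.03, 0.2, 0], "rotation": [0, 0, 0]}
    - {"xyz": [0, 0, 0], "rotation": [0, 0, 0]}
    - {"xyz": [0, 0, 0], "rotation": [0, 0, 0]}

```text
time: 50.78
position: [0.5837, 0.1144, 0.2289]
ee_rot: [0.001, 0.091, 0.996, 0.001]
wrist_force: [7.9, 5.3, -4.5]
grip_width: 0.149
finger_force: 30.0
```

Call:
play_rows:
  commands:
    - {"xyz": [0, 0, 0], "rotation": [0, 0, 0]}
    - {"xyz": [0, 0, 0], "rotation": [0, 0, 0]}
    - {"xyz": [0, 0, 0], "rotation": [0, 0, 0]}
    - {"xyz": [0, 0, 0], "rotation": [0, 0, 0]}
    - {"xyz": [0, 0, 0], "rotation": [0, 0, 0]}
    - {"xyz": [0, 0, 0], "rotation": [0, 0, 0]}
    - {"xyz": [0, 0, 0], "rotation": [0, 0, 0]}
    - {"xyz": [0, 0, 1], "rotation": [0, 0, 0]}
    - {"xyz": [0, 0, 2], "rotation": [0, 0, 0]}
    - {"xyz": [0, 0, 3], "rotation": [0, 0, 0]}
    - {"xyz": [0, 0, 3], "rotation": [0, 0, 0]}
    - {"xyz": [0, 0, 3], "rotation": [0, 0, 0]}
    - {"xyz": [0, 0, 0], "rotation": [0, 0, 0]}
  hand: -1

```text
time: 51.87
position: [0.5837, 0.1137, 0.3563]
ee_rot: [0.004, 0.091, 0.996, 0.001]
wrist_force: [0.7, 1.0, 1.2]
grip_width: 0.988
finger_force: 0.0
```

Run:
```python
from h import *
y=np.array([.179,.984]);x=np.array([.984,-.179])
for n,o in (('wrist',(.5807,.0863)),('scene',(.5827,.0863)),('side',(.5787,.0863))):
    f=shot(n,n+'5.png'); C=cloud(f); U=(C[...,:2]-o)@x; V=(C[...,:2]-o)@y
    q=(abs(U)<.04)&(abs(V-.03)<.02)&(C[...,2]>.17)&(C[...,2]<.18)
    print(n,'bar V',q.sum(), (np.percentile(V[q],[2,98]).round(4) if q.any() else None))
    for v in range(76,116,4):
        q=(abs(U)<.014)&(abs(V-v/1000)<.002)&(C[...,2]>.05)&(C[...,2]<.15); q2=(abs(U)>.03)&(abs(U)<.07)&(abs(V-v/1000)<.002)&(C[...,2]>.05)&(C[...,2]<.15)
        print(v,[(m.sum(),np.median(C[m][:,2]).round(4),C[m][:,2].max().round(4)) if m.any() else None for m in (q,q2)])
```

```text
wrist bar V 1019 [0.0217 0.0349]
76 [(np.int64(81), np.float64(0.1377), np.float64(0.1392)), (np.int64(229), np.float64(0.1376), np.float64(0.1398))]
80 [(np.int64(81), np.float64(0.1377), np.float64(0.1398)), (np.int64(232), np.float64(0.1375), np.float64(0.1392))]
84 [(np.int64(49), np.float64(0.1375), np.float64(0.1392)), (np.int64(137), np.float64(0.1376), np.float64(0.1392))]
88 [(np.int64(23), np.float64(0.1164), np.float64(0.1177)), (np.int64(7), np.float64(0.1054), np.float64(0.1064))]
92 [(np.int64(70), np.float64(0.1165), np.float64(0.1182)), (np.int64(156), np.float64(0.1055), np.float64(0.1077))]
96 [(np.int64(61), np.float64(0.1149), np.float64(0.1173)), (np.int64(189), np.float64(0.1056), np.float64(0.1072))]
100 [(np.int64(59), np.float64(0.1126), np.float64(0.115)), (np.int64(190), np.float64(0.1055), np.float64(0.1073))]
104 [(np.int64(63), np.float64(0.1107), np.float64(0.1119)), (np.int64(191), np.float64(0.1056), np.float64(0.1076))]
108 [(np.int64(56), np.float64(0.1081), np.float64(0.1103)), (np.int64(192), np.float64(0.1056), np.float64(0.1074))]
112 [(np.int64
[... 980 characters left out ...]
 np.float64(0.1118)), (np.int64(24), np.float64(0.1045), np.float64(0.1086))]
108 [(np.int64(9), np.float64(0.1043), np.float64(0.1115)), (np.int64(25), np.float64(0.1043), np.float64(0.1092))]
112 [(np.int64(10), np.float64(0.1028), np.float64(0.1074)), (np.int64(25), np.float64(0.1045), np.float64(0.1113))]
side bar V 66 [0.0166 0.031 ]
76 [None, (np.int64(4), np.float64(0.1381), np.float64(0.1397))]
80 [None, (np.int64(7), np.float64(0.1383), np.float64(0.1392))]
84 [None, (np.int64(3), np.float64(0.1365), np.float64(0.1379))]
88 [None, (np.int64(1), np.float64(0.1338), np.float64(0.1338))]
92 [None, None]
96 [None, None]
100 [None, None]
104 [None, None]
108 [None, None]
112 [None, None]
```

The bolt stands at z 0.1165, 11 mm above the deck at 0.1055, right behind the gate's trailing edge, so it is latched. Now the button.

Call:
play_rows:
  commands:
    - {"xyz": [-0.79, 1.71, 0], "rotation": [0, 0, 0]}
    - {"xyz": [-0.79, 1.71, 0], "rotation": [0, 0, 0]}
    - {"xyz": [-0.79, 1.71, 0], "rotation": [0, 0, 0]}
    - {"xyz": [-0.79, 1.71, 0], "rotation": [0, 0, 0]}
    - {"xyz": [-0.79, 1.71, 0], "rotation": [0, 0, 0]}
    - {"xyz": [-0.79, 1.71, 0], "rotation": [0, 0, 0]}
    - {"xyz": [-0.79, 1.71, 0], "rotation": [0, 0, 0]}
    - {"xyz": [-0.79, 1.71, 0], "rotation": [0, 0, 0]}
    - {"xyz": [-0.79, 1.71, 0], "rotation": [0, 0, 0]}
    - {"xyz": [-0.79, 1.71, 0], "rotation": [0, 0, 0]}
    - {"xyz": [-0.79, 1.71, 0], "rotation": [0, 0, 0]}
    - {"xyz": [-0.75, 1.69, 0], "rotation": [0, 0, 0]}
    - {"xyz": [0, 0, -1], "rotation": [0, 0, 0]}
    - {"xyz": [0, 0, -1], "rotation": [0, 0, 0]}
    - {"xyz": [0, 0, -1], "rotation": [0, 0, 0]}
    - {"xyz": [0, 0, 0], "rotation": [0, 0, 0]}
    - {"xyz": [0, 0, 0], "rotation": [0, 0, 0]}
    - {"xyz": [0, 0, 0], "rotation": [0, 0, 0]}
  hand: 1

```text
time: 53.52
position: [0.4891, 0.3181, 0.3189]
ee_rot: [-0.0, 0.092, 0.996, -0.0]
wrist_force: [1.0, 0.8, -0.0]
grip_width: 0.006
finger_force: 0.0
```

Run:
```python
from h import *
f=shot('wrist','w10.png'); s=get_state(); print(s['position'],s['grip_width'])
C=cloud(f); r=np.linalg.norm(C[...,:2]-[.4894,.3187],axis=2)
q=(r<.04)&(C[...,2]>.088)&(C[...,2]<.098)&(f['img'].max(2)<70)
num,lb,st,ce=cv2.connectedComponentsWithStats(q.astype(np.uint8)); i=1+np.argmax(st[1:,4]); P=C[lb==i]
print(len(P),P.mean(0),np.ptp(P,axis=0),(P.max(0)+P.min(0))/2,ce[i])
```

```text
[0.4891655  0.3182704  0.31925288] 0.0035983171713187506
501 [0.48969504 0.32131373 0.09239104] [0.02971212 0.02985697 0.00692775] [0.49024608 0.32120071 0.09147319] [259.08982036 184.3752495 ]
```

View pics/w10.png

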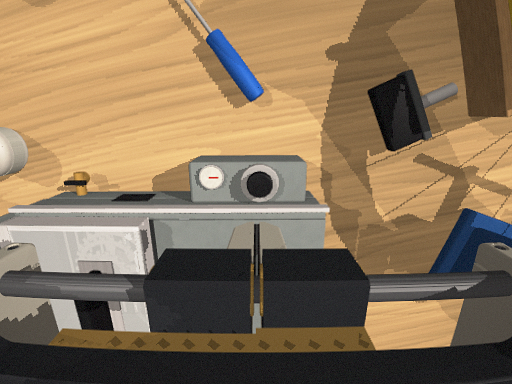

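The start button is at (259,184), measured (0.490, 0.321, 0.092), beside the gauge at (210,177). I'll press it with closed fingertips.

Call:
play_rows:
  commands:
    - {"xyz": [0.1, 0.3, -2], "rotation": [0, 0, 0]}
    - {"xyz": [0, 0, -2.5], "rotation": [0, 0, 0]}
    - {"xyz": [0, 0, -2.5], "rotation": [0, 0, 0]}
    - {"xyz": [0, 0, -2.5], "rotation": [0, 0, 0]}
    - {"xyz": [0, 0, -2], "rotation": [0, 0, 0]}
    - {"xyz": [0, 0, -1.2], "rotation": [0, 0, 0]}
    - {"xyz": [0, 0, -0.8], "rotation": [0, 0, 0]}
    - {"xyz": [0, 0, 0], "rotation": [0, 0, 0]}
    - {"xyz": [0, 0, 0], "rotation": [0, 0, 0]}

```text
time: 54.32
position: [0.4902, 0.3218, 0.1847]
ee_rot: [0.0, 0.091, 0.996, 0.0]
wrist_force: [-0.4, -0.8, 0.0]
grip_width: 0.006
finger_force: 0.0
```

Call:
play_rows:
  commands:
    - {"xyz": [0, 0, -0.2], "rotation": [0, 0, 0]}
    - {"xyz": [0, 0, -0.2], "rotation": [0, 0, 0]}
    - {"xyz": [0, 0, -0.2], "rotation": [0, 0, 0]}
    - {"xyz": [0, 0, -0.1], "rotation": [0, 0, 0]}
    - {"xyz": [0, 0, -0.1], "rotation": [0, 0, 0]}
    - {"xyz": [0, 0, 0], "rotation": [0, 0, 0]}
    - {"xyz": [0, 0, 0], "rotation": [0, 0, 0]}

```text
time: 54.9
position: [0.4899, 0.3217, 0.176]
ee_rot: [0.0, 0.091, 0.996, 0.0]
wrist_force: [-1.4, -0.1, 1.0]
grip_width: 0.003
finger_force: 0.8
```

Call:
play_rows:
  commands:
    - {"xyz": [0, 0, -0.15], "rotation": [0, 0, 0]}
    - {"xyz": [0, 0, -0.15], "rotation": [0, 0, 0]}
    - {"xyz": [0, 0, -0.1], "rotation": [0, 0, 0]}
    - {"xyz": [0, 0, -0.1], "rotation": [0, 0, 0]}
    - {"xyz": [0, 0, -0.1], "rotation": [0, 0, 0]}
    - {"xyz": [0, 0, 0], "rotation": [0, 0, 0]}
    - {"xyz": [0, 0, 0], "rotation": [0, 0, 0]}

```text
time: 55.48
position: [0.49, 0.3217, 0.1703]
ee_rot: [0.0, 0.091, 0.996, 0.0]
wrist_force: [-1.7, -1.0, 8.1]
grip_width: 0.006
finger_force: 3.8
```

Call:
play_rows:
  commands:
    - {"xyz": [0, 0, -0.05], "rotation": [0, 0, 0]}
    - {"xyz": [0, 0, -0.05], "rotation": [0, 0, 0]}
    - {"xyz": [0, 0, 0], "rotation": [0, 0, 0]}
    - {"xyz": [0, 0, 0], "rotation": [0, 0, 0]}

```text
time: 55.82
position: [0.49, 0.3218, 0.1702]
ee_rot: [0.0, 0.091, 0.996, 0.0]
wrist_force: [-6.0, -3.7, 15.9]
grip_width: 0.009
finger_force: 7.9
```

The button is on its stop: z holds at 0.1702 while the force climbs to 16 N. Lifting off.

Call:
play_rows:
  commands:
    - {"xyz": [0, 0, 0.5], "rotation": [0, 0, 0]}
    - {"xyz": [0, 0, 1], "rotation": [0, 0, 0]}
    - {"xyz": [0, 0, 2], "rotation": [0, 0, 0]}
    - {"xyz": [0, 0, 3], "rotation": [0, 0, 0]}
    - {"xyz": [0, 0, 3], "rotation": [0, 0, 0]}
    - {"xyz": [0, 0, 3], "rotation": [0, 0, 0]}
    - {"xyz": [0, 0, 3], "rotation": [0, 0, 0]}
    - {"xyz": [0, 0, 0], "rotation": [0, 0, 0]}
    - {"xyz": [0, 0, 0], "rotation": [0, 0, 0]}

```text
time: 56.57
position: [0.49, 0.3218, 0.3257]
ee_rot: [0.001, 0.091, 0.996, 0.001]
wrist_force: [1.0, 0.3, -0.6]
grip_width: 0.004
finger_force: 0.0
```

Run:
```python
from h import *
y=np.array([.179,.984]);x=np.array([.984,-.179]); o=(.5827,.0863)
f=shot('scene','scene6.png'); C=cloud(f); U=(C[...,:2]-o)@x; V=(C[...,:2]-o)@y
for u in ((0,.014),(.03,.07)):
    q=(abs(U)>=u[0])&(abs(U)<u[1])&(abs(V-.092)<.003)&(C[...,2]>.05)&(C[...,2]<.15); print(np.median(C[q][:,2]))
q=(abs(U)<.04)&(abs(V-.03)<.02)&(C[...,2]>.17)&(C[...,2]<.18); print('bar',np.percentile(V[q],[2,98]))
w=shot('wrist'); D=cloud(w); r=np.linalg.norm(D[...,:2]-[.49,.3212],axis=2); print('button z',np.median(D[r<.01][:,2]))
```

```text
0.11510181404944708
0.10462708551090794
bar [0.02099421 0.03397773]
button z 0.2590964413522013
```

View pics/scene6.png

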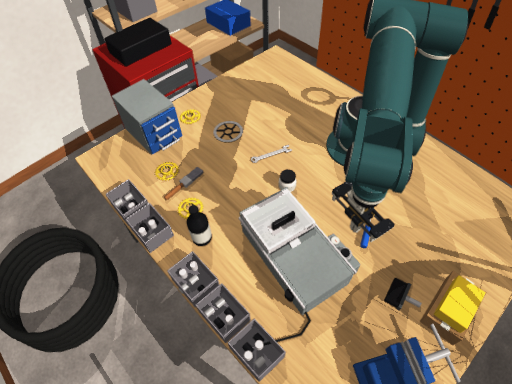

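The gate is shut at (285,220) with the bolt up behind it. The bystanders are where they were, the robot is clear and the button is released. Handing in.

```bash
python3 -c "
from plant import job_done
print(job_done())"
```

```text
the job is handed in; nothing more can be done
None
```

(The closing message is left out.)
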